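# Stand the fallen tint bottle up in its lane and close up the row

## Robot

A 7-joint arm with a two-finger parallel gripper is mounted at the origin on a cart in front of the work surface, level with it; the furniture and walls round the work are solid. World frame = base frame: x ahead of the robot, y to its left, z up, the work surface at z = 0. Lengths are in m, angles in rad, forces in N, time in s.
With the tool pointing down it reaches from about 0.425 to 1.025 m from the base axis. Payload 3.6 kg.
Tool frame: the origin (TCP) lies between the finger pads; the fingertips stand 14 mm ahead of it and the grasp point (between the pads) lies 5 mm behind it; z points along the fingers, x is the direction in which the jaws open and shut, and the axes are right-handed (so a half turn about z gives the same grasp; the last joint's range is limited). The gripper opens to 85 mm and grips with 20 to 120 N. Pads are 22 mm wide; open, the fingers measure 114 mm over their backs; the gripper's body (76 mm by 85 mm) begins 54 mm behind the grasp point. The pads swing forward as they close: fully open they stand 13 mm farther back than shut.
Start: joints at [1.129, 0.591, 0.048, 1.609, -0.033, 0.943, -0.034], TCP at [0.248, -0.681, 0.245] pointing down, gripper open.
Joint ranges: [-2.69, 2.69], [-0.47, 2.24], [-1.27, 1.36], [0.19, 2.51], [-1.53, 4.68], [0.08, 2.07], [-3.09, 3.09]. Speed limits (rad/s): [2.57, 2.57, 3.14, 3.14, 3.14, 3.14, 3.14].

## Interface

Orientations are given as a unit quaternion [x, y, z, w].
In Python, from workcell import bot gives the robot as it stands.
- The arm moves only by the shell command python3 -m creep 'ROWS' [FORCE]. ROWS is JSON, a list of rows, each a list of 7 numbers: the turn, a rotation vector about the tool's x, y, z in degrees, then the shift along the tool's x, y, z in cm, then the closure in counts, from 0 (fully open) to 255 (shut). A call has 1 to 20 rows; each row shifts and turns the pose as measured when the row begins, along the tool's axes as they then stand; what a row does not reach is not made up. A row lasts 1/8 s, in which the tool goes at most 62.5 mm and 10.7 degrees, less where a joint would pass 70% of its speed; a pose out of reach is approached as far as the arm can. A call with a gripper value outside its range is refused whole. The fingers move at their own pace and stop on an object; FORCE is the grip in N (left out, the last holds). Time passes only in rows, so rows that do not move let the fingers close. It gives the time, the measured TCP pose, the force and the opening at its end, in the units of the state.
- bot.state(): the state, without advancing time (a new reading comes with each control period).
- bot.read_camera(name): name is "scene" or "top" or "wrist"; returns the picture (480x640x3 uint8, red, green, blue); there is no depth.
- bot.camera_params(name): a dict with "K" (3x3 intrinsics, pixels), "origin" and "attitude" of the camera in the world. Camera axes: x right, y down, z forward; pixel columns grow to the right and rows downward; lengths in m; the calibration is good to about 2 mm. A picture is of the moment at which its call begins: read the wrist's pose just before it. camera_params takes no time and is no camera call; for the wrist camera it gives the pose at the moment of the call.
- bot.finish_job(): hands the job in, once; it reports no verdict.
The state is a dict: "time_s": time; "joint_pos": joint angles; "qvel": joint speeds; "joint_efforts": joint torques, N m; "position": TCP position; "ee_rot": TCP orientation; "force": force on the tool from outside, world axes, zero at the start; "ft_torque": the same for the moment, N m; "width": opening from 0.0 (shut) to 1.0 (fully open).
Only numpy, scipy, OpenCV 4.12 (cv2) and the standard library are available. Lean on these libraries where they do the work, as an engineer would, in place of code of your own. Each camera call takes 0.05 s, during which the arm holds its last target.

## Task

One of the tint bottles has fallen over in the bottle lane. Stand it upright again on the lane floor in its own place in the row, between the same neighbours and without knocking them over, then slide the follower gently up until the whole row is closed up snug against the end stop, and let go. Leave the things around the lane where they are.

Things in the scene. Friction and masses are not known exactly. Their poses are not given: they have to be found in the camera images.
- lane: fixed plywood bottle lane, 98 mm wide, 384 mm long. Origin on the lane's centre line at bench height; lane runs along y. Lane floor at z = 12 mm; two strips, 8 mm high over the floor, 11 mm wide, leave 48 mm between them (x = -24 to 24 mm). Guide rail at x = 44 to 56 mm, 10 mm over the floor. A 62 mm high end stop closes the lane at y = -165 mm (inner face); follower at the +y end
- lane_stop (a point): point on the lane floor, on the lane's centre line, at the inner face of the end stop; axes as the lane's: y points along the lane towards the follower, z up
- follower (a joint): slide of the follower along the lane, m: 0 = fully back, grows as it is slid towards the end stop (0.2 at most). Its front face is (322 mm - value) from the inner face of the end stop. It has friction of some 2 N and stays where it is left
- follower_knob (a point): middle of the turned wooden knob on the follower, 90 mm over the lane floor; knob 27 mm across, from 80 to 102 mm over the floor, on a 15 mm thick neck, 27 mm behind the front face of the follower: a wooden block 45 mm wide, 44 mm long, its top 61 mm over the lane floor
- bottle_fallen: squeeze bottle of tint, body 42 mm in diameter and 102 mm tall, then a 29 mm wide neck and a thin nozzle to 142 mm in all; about 0.13 kg; origin centre of its foot, z axis towards the nozzle. This one lies on its side in the lane, along it, foot towards the end stop and nozzle towards the follower; it is the one to stand up
- bottle_a: squeeze bottle of tint, body 42 mm in diameter and 102 mm tall, then a 29 mm wide neck and a thin nozzle to 142 mm in all; about 0.13 kg; origin centre of its foot, z axis towards the nozzle. Stands in the lane, next to the end stop
- bottle_b: squeeze bottle of tint, body 42 mm in diameter and 102 mm tall, then a 29 mm wide neck and a thin nozzle to 142 mm in all; about 0.13 kg; origin centre of its foot, z axis towards the nozzle. Stands in the lane, second from the end stop, before the gap in which the fallen one lies
- bottle_c: squeeze bottle of tint, body 42 mm in diameter and 102 mm tall, then a 29 mm wide neck and a thin nozzle to 142 mm in all; about 0.13 kg; origin centre of its foot, z axis towards the nozzle. Stands in the lane between the fallen bottle and the follower
- lotus_raw: unpainted white cast lotus candle holder, 68x112x77 mm, loose bystander in front of the lane, origin centre of underside
- lotus_half: half painted lotus candle holder, 64x110x75 mm, loose bystander behind the lane, origin centre of underside
- pot_green: open paint pot with green inside, 60 mm wide, 47 mm high, loose bystander in front of the lane, origin centre of underside
- pot_white: open white paint pot, 54 mm wide, 45 mm high, loose bystander behind the lane, origin centre of underside
- pot_pink: open white paint pot with pink runs, 51 mm wide, 41 mm high, loose bystander behind the lane, origin centre of underside
Things that resemble listed ones, but are neither listed nor needed, are in the scene too. Leave any purple look-alike of the bottle_c alone.

How it is judged:
By the outcome, as a careful person would: the job done as asked, in the order asked, and still so for the second after the job is handed in, with the robot touching nothing.
It also fails if it takes over 64 s, if anything falls off the work surface, if the arm or the gripper's body presses on something with over 40 N, if the wrist force passes 120 N, or if a joint passes its speed limit or range.

## Working session

There is one attempt and no reset: what is moved stays moved. The work goes in short steps, Python scripts to look and compute and a shell command to move; the robot and the scene stay as the last step left them, time stands still between calls to the robot, and variables do not carry over. Pictures are saved under pics/ and viewed, and the job is handed in when it is done.

```bash
mkdir -p pics; ls
python3 - <<'E'
from workcell import bot
import cv2
s=bot.state();print({k:s[k] for k in('time_s','position','ee_rot','force','width')})
for n in('scene','top'):
    p=bot.camera_params(n);print(n,p)
    cv2.imwrite(f'pics/{n}0.png',bot.read_camera(n)[:,:,::-1])
E
```

```text
pics
{'time_s': 0.0, 'position': array([ 0.24749711, -0.68057605,  0.2441179 ]), 'ee_rot': array([ 8.19097346e-01, -5.73653399e-01, -9.80690920e-04, -5.94811550e-04]), 'force': array([ 0.40067216,  0.4221865 , -0.1848841 ]), 'width': 1.0005583568761134}
scene {'K': array([[440.79012831,   0.        , 323.25607433],
       [  0.        , 440.79012831, 240.38528165],
       [  0.        ,   0.        ,   1.        ]]), 'origin': array([0.06673905, 0.05937359, 0.6964774 ]), 'attitude': array([-0.41185804,  0.82794874, -0.34020081,  0.17069635])}
top {'K': array([[478.51747664,   0.        , 317.15733185],
       [  0.        , 478.51747664, 252.33396231],
       [  0.        ,   0.        ,   1.        ]]), 'origin': array([ 0.46517298, -0.31965206,  1.08982359]), 'attitude': array([ 0.71093991, -0.70191953,  0.02598067, -0.03461831])}
```

View pics/scene0.png

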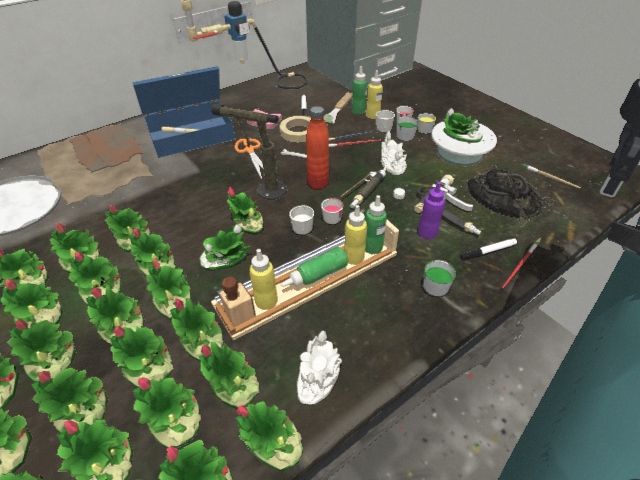

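View pics/top0.png

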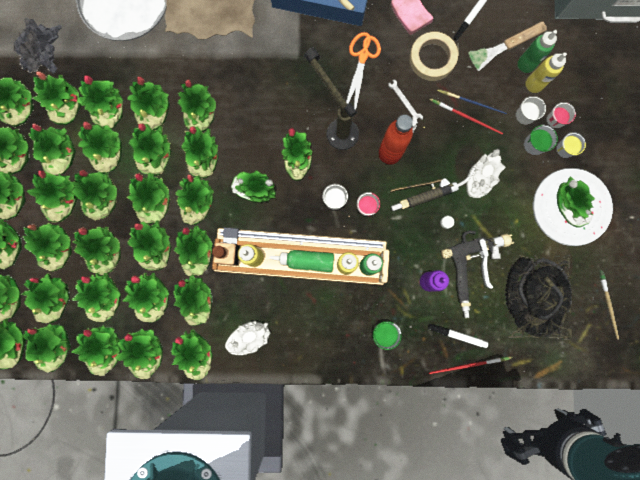

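```bash
cat > h.py <<'E'
import numpy as np,cv2
from scipy.spatial.transform import Rotation as R
from workcell import bot
def cam(n):
    p=bot.camera_params(n);return p['K'],np.array(p['origin']),R.from_quat(p['attitude']).as_matrix()
def onplane(n,uv,z,c=None):
    K,o,A=c or cam(n); d=A@np.linalg.inv(K)@np.array([uv[0],uv[1],1.]); return o+d*(z-o[2])/d[2]
def proj(n,P,c=None):
    K,o,A=c or cam(n); q=K@(A.T@(np.array(P)-o)); return q[:2]/q[2]
def tri(uv1,uv2,n1='scene',n2='top'):
    L=[]
    for n,uv in((n1,uv1),(n2,uv2)):
        K,o,A=cam(n); d=A@np.linalg.inv(K)@np.array([uv[0],uv[1],1.]); L.append((o,d/np.linalg.norm(d)))
    M=sum(np.eye(3)-np.outer(d,d) for o,d in L); b=sum((np.eye(3)-np.outer(d,d))@o for o,d in L)
    return np.linalg.solve(M,b)
E
python3 - <<'E'
import cv2
t=cv2.imread('pics/top0.png');s=cv2.imread('pics/scene0.png')
cv2.imwrite('pics/tc.png',cv2.resize(t[215:295,205:400],None,fx=4,fy=4,interpolation=2))
cv2.imwrite('pics/sc.png',cv2.resize(s[180:340,205:410],None,fx=3.7,fy=3.7,interpolation=2))
E
```

```text
(no output)
```

View pics/tc.png

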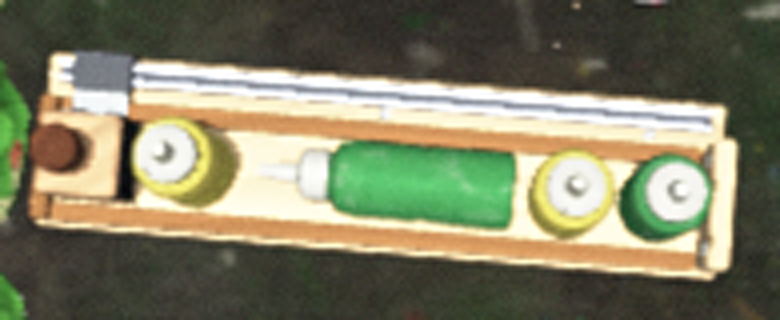

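View pics/sc.png

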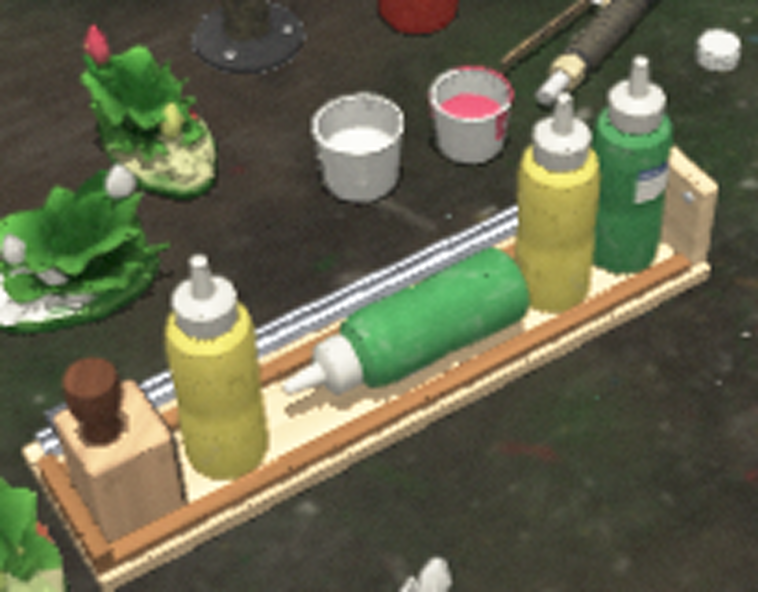

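Run:
```python
from h import *
np.set_printoptions(precision=4,suppress=True)
f=lambda u,v:(u/4+205,v/4+215)
g=lambda u,v:(u/3.7+205,v/3.7+180)
P={}
for n,t,s in(('c',(163,152),(198,262)),('b',(575,185),(563,100)),('a',(679,190),(640,63)),('knob',(55,143),(90,370))):
    z=.114 if n=='knob' else .154
    P[n]=onplane('top',f(*t),z); print(n,P[n],onplane('scene',g(*s),z),tri(g(*s),f(*t)))
d=P['a']-P['c'];d/=np.linalg.norm(d);print('dir c->a',d,np.degrees(np.arctan2(d[1],d[0])))
# fallen
for n,uv in(('neckend top mid',(332,182)),('footend mid',(513,190)),('nozzle tip',(262,170))):
    print(n,onplane('top',f(*uv),.04 if 'noz' not in n else .033))
for n,uv in(('bench bl',(35,218)),('bench tl',(50,55)),('tr',(725,107)),('br',(712,280)),('stop top',(737,142)),('stop bot',(728,270))):
    print(n,onplane('top',f(*uv),.074 if 'stop' in n else .012))
for n,uv in(('raw',(248,338)),('green',(387,335)),('white',(335,197)),('pink',(369,204)),('half',(254,186)),('purple',(435,280)),('edge',(300,384))):print(n,onplane('top',uv,.03))
```

```text
c [ 0.5425 -0.1673  0.154 ] [ 0.5431 -0.1612  0.154 ] [ 0.5443 -0.1645  0.1504]
b [ 0.5288 -0.3698  0.154 ] [ 0.5285 -0.3671  0.154 ] [ 0.5295 -0.3692  0.1521]
a [ 0.5269 -0.4206  0.154 ] [ 0.5267 -0.4177  0.154 ] [ 0.5277 -0.4202  0.152 ]
knob [ 0.5497 -0.1051  0.114 ] [ 0.5493 -0.1019  0.114 ] [ 0.5506 -0.1035  0.1114]
dir c->a [-0.0612 -0.9981  0.    ] -93.51117175840025
neckend top mid [ 0.5365 -0.2423  0.04  ]
footend mid [ 0.5333 -0.3419  0.04  ]
nozzle tip [ 0.5431 -0.2028  0.033 ]
bench bl [ 0.5159 -0.0727  0.012 ]
bench tl [ 0.6088 -0.0783  0.012 ]
tr [ 0.5837 -0.4618  0.012 ]
br [ 0.486  -0.4546  0.012 ]
stop top [ 0.5582 -0.46    0.074 ]
stop bot [ 0.4902 -0.4553  0.074 ]
raw [ 0.3658 -0.1569  0.03  ]
green [ 0.3766 -0.4612  0.03  ]
white [ 0.6813 -0.3445  0.03  ]
pink [ 0.6662 -0.4208  0.03  ]
half [ 0.7044 -0.1618  0.03  ]
purple [ 0.4981 -0.5668  0.03  ]
edge [ 0.2686 -0.2726  0.03  ]
```

```bash
cat >> h.py <<'E'
def delta(p,tilt,yaw=-3.5,show=True):
    """remaining move to GRASP-point target p, tool x at yaw deg (world), tilt deg about tool x; tool axes"""
    s=bot.state(); T=R.from_quat(s['ee_rot'])
    x=np.array([np.cos(np.radians(yaw)),np.sin(np.radians(yaw)),0]);z=np.array([0,0,-1.]);y=np.cross(z,x)
    D=R.from_matrix(np.column_stack([x,y,z]))*R.from_euler('x',tilt,degrees=True)
    tcp=np.array(p)+D.apply([0,0,.005])
    rv=(T.inv()*D).as_rotvec(degrees=True); sh=T.inv().apply(tcp-s['position'])*100
    g=s['position']-T.apply([0,0,.005])
    print('t',round(s['time_s'],2),'rot',rv.round(1),'shift cm',sh.round(2),'grasp pt',g.round(4),'w',round(s['width'],3),'F',np.round(s['force'],1))
    print('q',np.round(s['joint_pos'],2))
E
python3 -m creep '[[0,0,-9.5,0,0,0,90],[0,0,-9.5,0,0,0,90],[0,0,-9.5,0,0,0,90],[0,0,-9.5,0,0,0,90],[0,0,-9.5,0,0,0,90],[0,0,-9.5,0,0,0,90],[0,0,-9.5,0,0,0,90]]' 60
python3 -c "
from h import *
delta([.535,-.277,.24],0)"
```

```text
time_s: 0.98
position: [0.2462, -0.6774, 0.2391]
ee_rot: [1.0, -0.011, -0.003, -0.005]
force: [0.2, -0.1, 0.9]
width: 0.647
t 0.97 rot [-0.6  0.3  2.2] shift cm [ 27.97 -40.67   0.67] grasp pt [ 0.2462 -0.6774  0.2441] w 0.647 F [ 0.2 -0.1  0.9]
q [ 1.33  0.61 -0.27  1.61  0.18  0.97  0.98]
```

```bash
python3 -m creep '[[0,0,0.2,2.8,-4.1,0,75],[0,0,0.2,2.8,-4.1,0,75],[0,0,0.2,2.8,-4.1,0,75],[0,0,0.2,2.8,-4.1,0,75],[0,0,0.2,2.8,-4.1,0,75],[0,0,0.2,2.8,-4.1,0,75],[0,0,0.2,2.8,-4.1,0,75],[0,0,0.2,2.8,-4.1,0,75],[-5,0,0.2,2.8,-4.1,0,75],[-5,0,0.2,2.8,-4.1,0,75],[-5,0,0,0,0,0,75]]' 60
python3 -c "
from h import *
delta([.535,-.277,.14],-15)
cv2.imwrite('pics/s1.png',bot.read_camera('wrist')[:,:,::-1])"
```

```text
time_s: 2.35
position: [0.5481, -0.2705, 0.232]
ee_rot: [0.991, -0.033, -0.008, 0.127]
force: [-0.7, -1.3, -0.8]
width: 0.713
t 2.35 rot [-0.4  0.5 -0.3] shift cm [-1.18 -1.6   9.6 ] grasp pt [ 0.5482 -0.2692  0.2368] w 0.713 F [-0.7 -1.3 -0.8]
q [ 0.38  0.45 -0.16  1.94  0.47  0.78 -0.17]
```

View pics/s1.png

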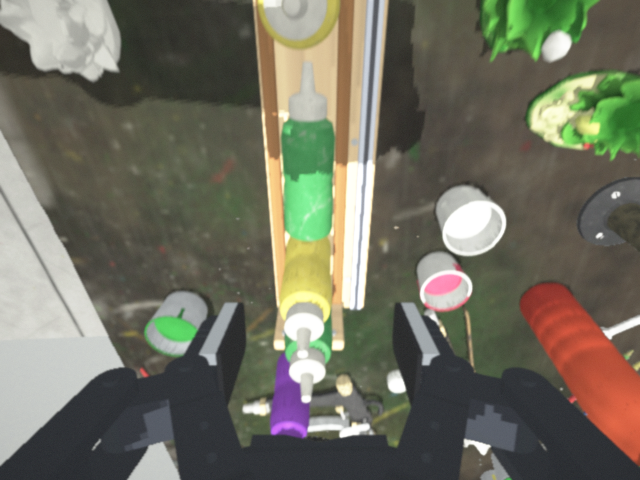

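Run:
```python
from h import *
im=cv2.imread('pics/s1.png');h=cv2.cvtColor(im,cv2.COLOR_BGR2HSV)
m=cv2.inRange(h,(40,80,40),(85,255,255));m[:90]=0;m[260:]=0;m[:,:260]=0;m[:,350:]=0
c=cam('wrist')
for r in(130,160,190,220,230):
    x=np.where(m[r])[0];print(r,x.min(),x.max(),onplane('',((x.min()+x.max())/2,r),.035,c))
ys=np.where(m.sum(1)>255*15)[0];print(ys.min(),ys.max(),onplane('',(308,ys.min()),.035,c),onplane('',(307,ys.max()),.035,c))
```

```text
130 282 332 [ 0.53723381 -0.24839008  0.035     ]
160 284 332 [ 0.53597083 -0.27313782  0.035     ]
190 284 331 [ 0.53329853 -0.30011821  0.035     ]
220 284 331 [ 0.5308155  -0.32977511  0.035     ]
230 286 330 [ 0.53039187 -0.34034643  0.035     ]
121 240 [ 0.53860218 -0.24143844  0.035     ] [ 0.52855328 -0.35118954  0.035     ]
```

```bash
python3 -m creep '[[0,0,0,-0.4,-0.5,3,75],[0,0,0,-0.4,-0.5,3,75],[0,0,0,-0.4,-0.5,3,75],[0,0,0,0,0,0,75],[0,0,0,0,0,0,75]]' 60
python3 -c "
from h import *
delta([.5355,-.278,.043],-15)"
```

```text
time_s: 3.02
position: [0.5326, -0.2785, 0.1392]
ee_rot: [0.991, -0.033, -0.01, 0.127]
force: [0.2, 0.0, -0.4]
width: 0.71
t 3.02 rot [-0.4  0.7 -0.2] shift cm [ 0.4  -2.49  9.79] grasp pt [ 0.5327 -0.2773  0.1441] w 0.71 F [ 0.2  0.  -0.4]
q [ 0.35  0.57 -0.09  2.02  0.57  0.58 -0.27]
```

```bash
python3 -m creep '[[0,0.4,0,0.1,-0.5,2,75],[0,0.3,0,0.1,-0.5,2,75],[0,0,0,0.1,-0.5,2,75],[0,0,0,0.1,-0.5,2,75],[0,0,0,0,-0.5,1.0,75],[0,0,0,0,0,0,75]]' 60
python3 -c "
from h import *
delta([.5355,-.278,.043],-15)"
```

```text
time_s: 3.78
position: [0.5447, -0.2814, 0.0525]
ee_rot: [0.991, -0.035, 0.005, 0.129]
force: [-0.2, 0.3, -0.1]
width: 0.704
t 3.77 rot [-0.2 -1.  -0.6] shift cm [-0.97 -0.5   1.33] grasp pt [ 0.5447 -0.2801  0.0573] w 0.704 F [-0.2  0.3 -0.1]
q [ 0.27  0.71  0.01  2.05  0.68  0.39 -0.41]
```

```bash
python3 -m creep '[[0,0,-0.5,-0.9,-0.3,0,75],[0,0,0,0,0,0,75],[0,0,0,0,0,0,75]]' 60
python3 -c "
from h import *
delta([.5355,-.278,.043],-15)"
```

```text
time_s: 4.15
position: [0.5363, -0.2782, 0.0538]
ee_rot: [0.991, -0.03, 0.006, 0.129]
force: [0.2, -0.6, 0.1]
width: 0.698
t 4.15 rot [-0.2 -1.2 -0.2] shift cm [-0.11 -0.29  1.54] grasp pt [ 0.5363 -0.2769  0.0586] w 0.698 F [ 0.2 -0.6  0.1]
q [ 0.27  0.7   0.02  2.07  0.69  0.37 -0.42]
```

```bash
python3 -m creep '[[0,-0.6,0,-0.1,-0.2,0.8,75],[0,-0.6,0,0,-0.1,0.7,75],[0,0,0,0,0,0,75],[0,0,0,0,0,0,75]]' 60
python3 -c "
from h import *
delta([.5355,-.278,.043],-15)
cv2.imwrite('pics/w2.png',bot.read_camera('wrist')[:,:,::-1])
cv2.imwrite('pics/s2.png',cv2.resize(bot.read_camera('scene')[120:340,180:440,::-1],None,fx=2.7,fy=2.7))"
```

```text
time_s: 4.65
position: [0.5358, -0.2793, 0.0374]
ee_rot: [0.991, -0.032, -0.005, 0.129]
force: [0.4, -0.2, -0.5]
width: 0.708
t 4.65 rot [-0.2  0.1 -0.2] shift cm [-0.04  0.02 -0.08] grasp pt [ 0.5359 -0.2781  0.0422] w 0.708 F [ 0.4 -0.2 -0.5]
q [ 0.26  0.73  0.03  2.06  0.69  0.37 -0.43]
```

View pics/w2.png

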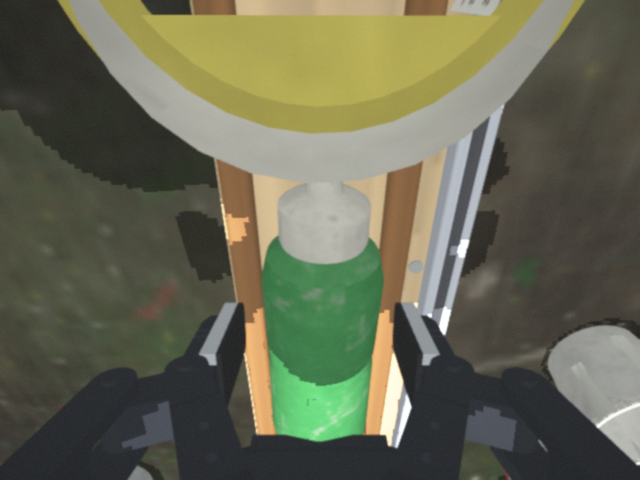

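View pics/s2.png

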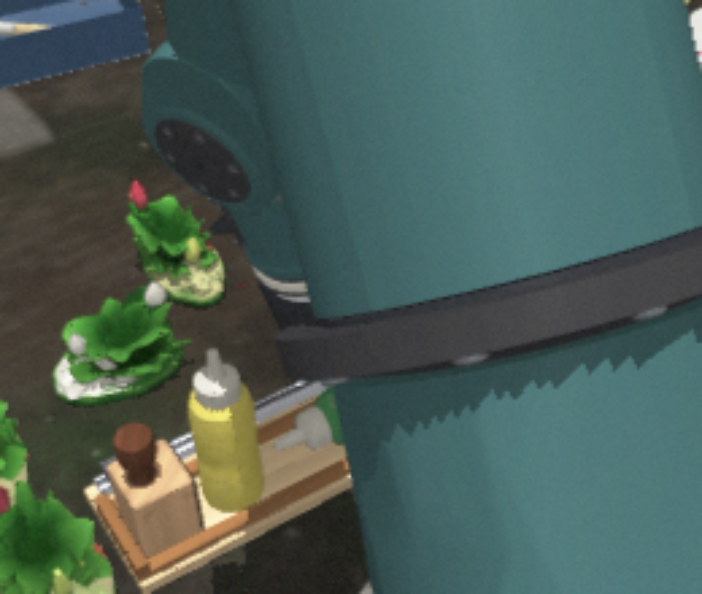

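```bash
python3 -m creep '[[0,0,0,0,0,0,255],[0,0,0,0,0,0,255],[0,0,0,0,0,0,255],[0,0,0,0,0,0,255],[0,0,0,0,0,0,255],[0,0,0,0,0,0,255]]' 60
python3 -m creep '[[0,0,0,0,0.5,-2,255],[0,0,0,0,0.5,-2,255],[0,0,0,0,0.5,-2,255],[0,0,0,0,0.5,-2,255],[0,0,0,0,0,0,255]]' 60
python3 -c "
from h import *
delta([.5355,-.278,.25],-15)
cv2.imwrite('pics/w3.png',bot.read_camera('wrist')[:,:,::-1])
cv2.imwrite('pics/s3.png',bot.read_camera('scene')[:,:,::-1])"
```

```text
time_s: 5.5
position: [0.536, -0.2792, 0.0381]
ee_rot: [0.991, -0.032, -0.004, 0.129]
force: [-0.6, -0.5, 0.3]
width: 0.475
time_s: 6.12
position: [0.5345, -0.2777, 0.121]
ee_rot: [0.991, -0.032, -0.006, 0.128]
force: [-0.2, -0.7, -0.9]
width: 0.474
t 6.12 rot [-0.3  0.3 -0.1] shift cm [  0.05   3.3  -11.98] grasp pt [ 0.5346 -0.2765  0.1258] w 0.474 F [-0.2 -0.7 -0.9]
q [ 0.34  0.59 -0.08  2.04  0.6   0.54 -0.31]
```

View pics/w3.png

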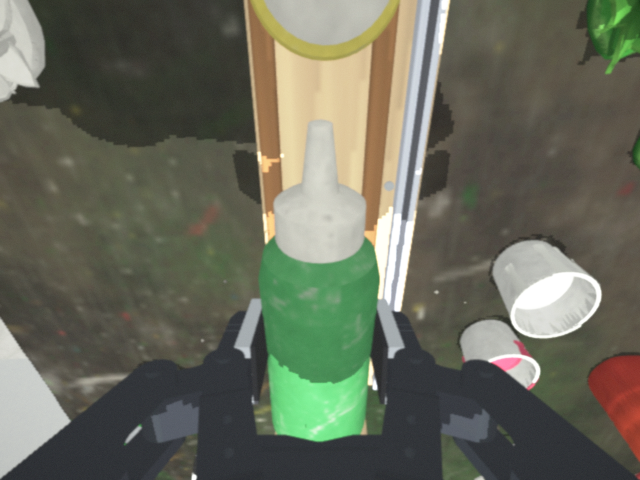

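View pics/s3.png

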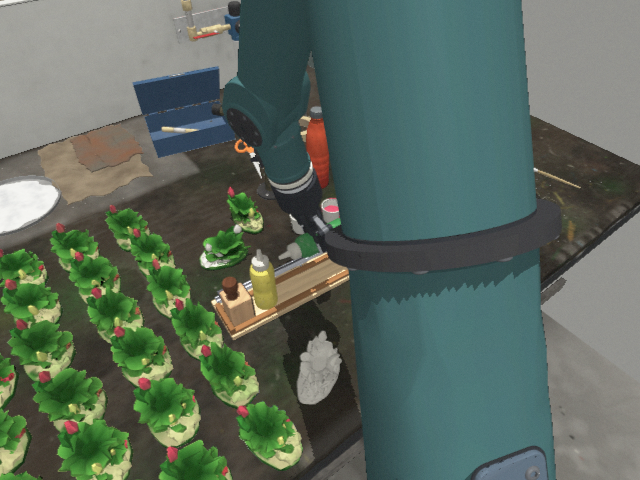

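```bash
python3 -m creep '[[0,0,0,-1,0.7,-2.6,255],[0,0,0,-1,0.7,-2.6,255],[0,0,0,-1,0.7,-2.6,255],[0,0,0,-1,0.7,-2.6,255],[0,0,0,-1,0.7,-2.6,255],[9,0,0,-1,0,-2,255],[9,0,0,-1,0,0,255],[9,0,0,-1,0,0,255],[9,0,0,0,0,0,255],[9,0,0,0,0,0,255],[0,0,0,0,0,0,255]]' 60
python3 -c "
from h import *
delta([.45,-.27,.25],75)"
```

```text
time_s: 7.6
position: [0.4475, -0.2644, 0.2642]
ee_rot: [0.96, -0.033, -0.006, -0.276]
force: [-0.4, 0.5, -1.0]
width: 0.477
t 7.6 rot [42.9  1.1 -1.3] shift cm [0.33 0.87 1.28] grasp pt [ 0.4475 -0.267   0.2685] w 0.477 F [-0.4  0.5 -1. ]
q [ 0.99  0.51 -0.43  1.88 -0.29  1.12  0.68]
```

```bash
python3 -m creep '[[9,0,0,0,0,0,255],[9,0,0,0,0,0,255],[9,0,0,0,0,0,255],[9,0,-0.5,0,0,0,255],[7,1,-0.5,0,0,0,255],[0,0,0,0,0,0,255]]' 60
python3 -c "
from h import *
delta([.45,-.27,.25],75)
cv2.imwrite('pics/s4.png',bot.read_camera('scene')[:,:,::-1])
cv2.imwrite('pics/t4.png',bot.read_camera('top')[:,:,::-1])"
```

```text
time_s: 8.35
position: [0.4493, -0.2554, 0.2621]
ee_rot: [0.791, -0.025, 0.01, -0.611]
force: [0.8, -0.0, -1.2]
width: 0.475
t 8.35 rot [-0.3  0.7 -0.7] shift cm [ 0.17  1.54 -0.6 ] grasp pt [ 0.449  -0.2602  0.2634] w 0.475 F [ 0.8 -0.  -1.2]
q [ 1.18  0.86 -0.54  1.77 -0.58  1.51  0.87]
```

View pics/s4.png

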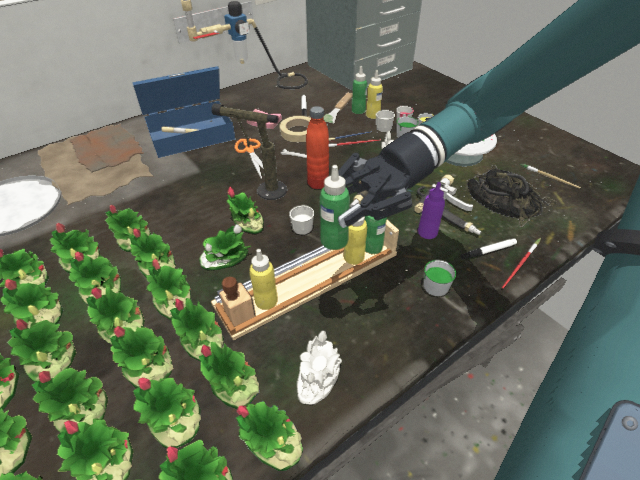

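View pics/t4.png

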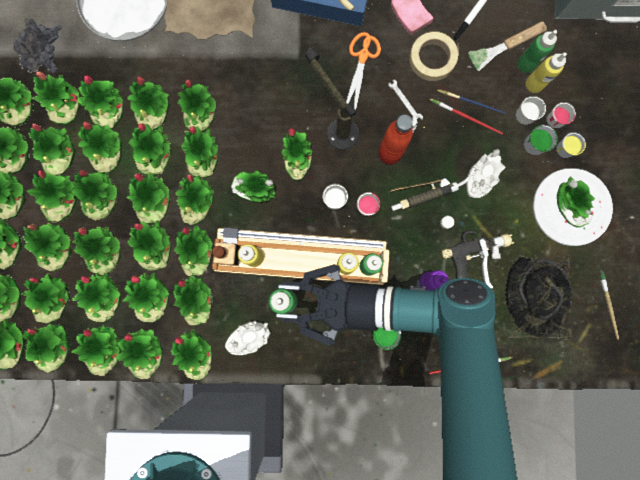

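```bash
python3 -m creep '[[0,9.7,2.6,0,0,0,255],[0,9.7,2.6,0,0,0,255],[0,9.7,2.6,0,0,0,255],[0,9.7,2.6,0,0,0,255],[0,0,0,0,0,0,255]]' 60
python3 -c "
from h import *
delta([.44,-.29,.15],75,-43.5)"
```

```text
time_s: 9.07
position: [0.4553, -0.2486, 0.2707]
ee_rot: [0.743, -0.294, 0.225, -0.557]
force: [0.5, 0.6, -0.3]
width: 0.472
t 9.07 rot [ 1.1 -0.   0.3] shift cm [ 1.66 12.72 -0.04] grasp pt [ 0.452  -0.2521  0.2721] w 0.472 F [ 0.5  0.6 -0.3]
q [ 1.39  0.71 -0.59  2.16 -1.14  1.03  1.09]
```

```bash
python3 -m creep '[[0,0,0,0.3,2.1,0,255],[0,0,0,0.3,2.1,0,255],[0,0,0,0.3,2.1,0,255],[0,0,0,0.3,2.1,0,255],[0,0,0,0.3,2.1,0,255],[0.5,0,0,0.2,2.1,0,255],[0,0,0,0,0,0,255]]' 60
python3 -c "
from h import *
delta([.44,-.29,.075],75,-43.5)
cv2.imwrite('pics/s5.png',bot.read_camera('scene')[:,:,::-1])
cv2.imwrite('pics/t5.png',bot.read_camera('top')[:,:,::-1])"
```

```text
time_s: 9.95
position: [0.4523, -0.2963, 0.1363]
ee_rot: [0.745, -0.289, 0.227, -0.557]
force: [-0.3, -0.4, -0.3]
width: 0.473
t 9.95 rot [1.  0.1 1. ] shift cm [-1.43  5.96  1.82] grasp pt [ 0.449  -0.2998  0.1376] w 0.473 F [-0.3 -0.4 -0.3]
q [ 1.38  0.97 -0.52  2.06 -1.06  0.97  1.23]
```

View pics/s5.png

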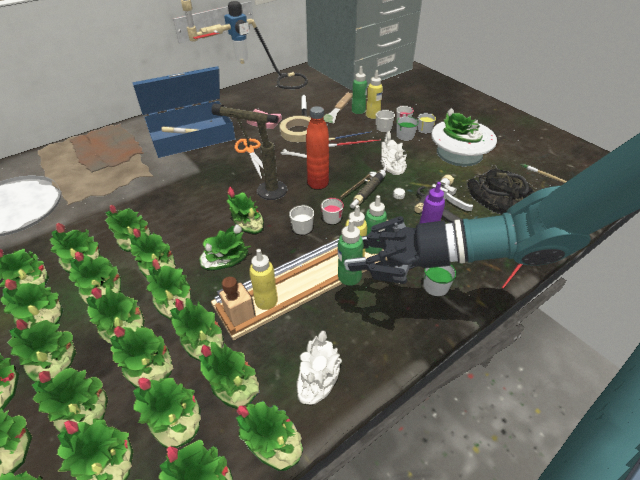

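View pics/t5.png

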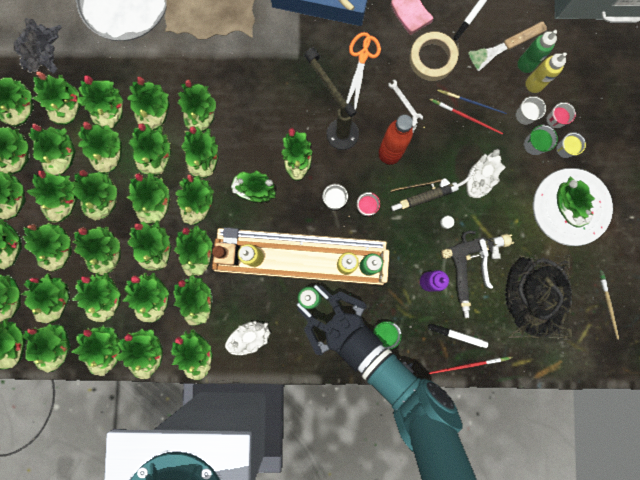

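```bash
python3 -m creep '[[0.5,0,0.5,-0.5,1.5,0.5,255],[0.5,0,0.5,-0.5,1.5,0.5,255],[0,0,0,-0.4,1.5,0.4,255],[0,0,0,0,1,0.3,255],[0,0,0,0,0,0,255],[0,0,0,0,0,0,255]]' 60
python3 -c "
from h import *
delta([.44,-.29,.07],75,-43.5)"
```

```text
time_s: 10.8
position: [0.4442, -0.2832, 0.078]
ee_rot: [0.737, -0.291, 0.225, -0.567]
force: [0.5, -0.4, -1.0]
width: 0.475
t 10.8 rot [-0.1  0.3  0.2] shift cm [ 0.16  0.98 -0.05] grasp pt [ 0.4409 -0.2868  0.0793] w 0.475 F [ 0.5 -0.4 -1. ]
q [ 1.39  1.09 -0.5   2.07 -1.07  0.93  1.32]
```

```bash
python3 -m creep '[[0,0,0,0,0.4,0.1,255],[0,0,0,0,0.4,0.1,255],[0,0,0,0,0,0,255]]' 60
python3 -c "
from h import *
delta([.44,-.29,.065],75,-43.5)
cv2.imwrite('pics/s6.png',cv2.resize(bot.read_camera('scene')[180:360,280:500,::-1],None,fx=3.2,fy=3.2))
"
```

```text
time_s: 11.18
position: [0.4446, -0.2838, 0.0702]
ee_rot: [0.738, -0.291, 0.226, -0.566]
force: [0.3, -0.3, -0.7]
width: 0.474
t 11.18 rot [-0.1  0.2  0.3] shift cm [ 0.09  0.7  -0.1 ] grasp pt [ 0.4413 -0.2874  0.0714] w 0.474 F [ 0.3 -0.3 -0.7]
q [ 1.39  1.1  -0.5   2.06 -1.06  0.92  1.33]
```

View pics/s6.png

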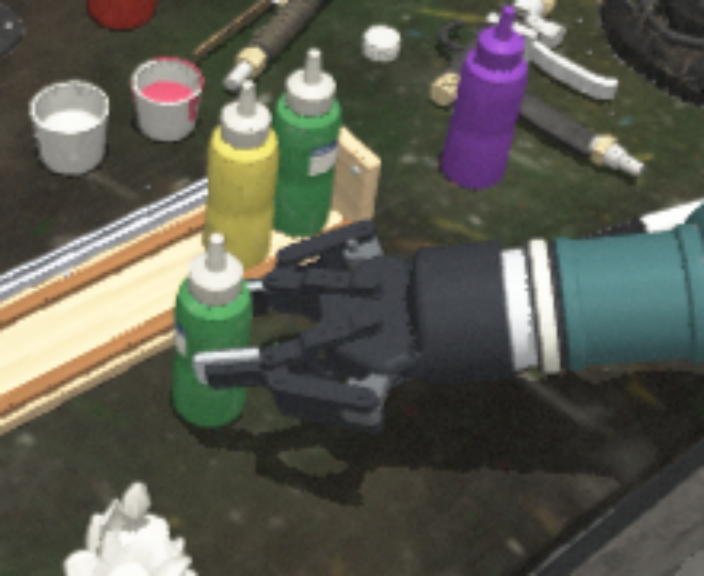

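```bash
for i in 1; do python3 -m creep '[[0,0,0,0,0.3,0,255],[0,0,0,0,0.2,0,255],[0,0,0,0,0,0,255]]' 60; done; python3 -m creep '[[0,0,0,0,0.2,0,255],[0,0,0,0,0,0,255]]' 60
python3 -c "
from h import *
delta([.44,-.29,.065],75,-43.5)
"
```

```text
time_s: 11.6
position: [0.4438, -0.2849, 0.0653]
ee_rot: [0.738, -0.29, 0.226, -0.566]
force: [-1.0, 0.8, -0.2]
width: 0.471
time_s: 11.85
position: [0.4434, -0.2853, 0.0633]
ee_rot: [0.738, -0.29, 0.226, -0.566]
force: [-0.9, 0.2, -0.4]
width: 0.472
t 11.85 rot [-0.1  0.2  0.4] shift cm [ 0.08 -0.02 -0.1 ] grasp pt [ 0.4401 -0.2889  0.0646] w 0.472 F [-0.9  0.2 -0.4]
q [ 1.39  1.12 -0.5   2.05 -1.06  0.92  1.34]
```

```bash
python3 -m creep '[[0,0,0,0,0.2,0,255],[0,0,0,0,0,0,255]]' 60; python3 -m creep '[[0,0,0,0,0.2,0,255],[0,0,0,0,0,0,255]]' 60
python3 -c "
from h import *
delta([.44,-.29,.065],75,-43.5)
"
```

```text
time_s: 12.1
position: [0.4433, -0.2854, 0.0627]
ee_rot: [0.737, -0.29, 0.227, -0.567]
force: [-0.3, -0.5, -1.1]
width: 0.474
time_s: 12.35
position: [0.4434, -0.2853, 0.0627]
ee_rot: [0.736, -0.289, 0.227, -0.569]
force: [-1.4, -0.1, 0.3]
width: 0.474
t 12.35 rot [-0.6  0.3  0.4] shift cm [ 0.07 -0.08 -0.11] grasp pt [ 0.4401 -0.2889  0.0639] w 0.474 F [-1.4 -0.1  0.3]
q [ 1.39  1.12 -0.5   2.05 -1.06  0.93  1.34]
```

```bash
python3 -m creep '[[0,0,0,0,0,0,125],[0,0,0,0,0,0,115],[0,0,0,0,0,0,100],[0,0,0,0,0,0,75],[0,0,0,0,0,0,75],[0,0,0,0,0,0,60],[0,0,0,0,0,0,60]]' 60; 
python3 -c "
from h import *
delta([.44,-.29,.065],75,-43.5)
cv2.imwrite('pics/s7.png',cv2.resize(bot.read_camera('scene')[180:360,280:500,::-1],None,fx=3.2,fy=3.2))
"
```

```text
time_s: 13.22
position: [0.4432, -0.2854, 0.0613]
ee_rot: [0.736, -0.289, 0.227, -0.568]
force: [0.7, -0.1, -0.1]
width: 0.764
t 13.22 rot [-0.4  0.3  0.4] shift cm [ 0.08 -0.21 -0.13] grasp pt [ 0.4399 -0.289   0.0626] w 0.764 F [ 0.7 -0.1 -0.1]
q [ 1.39  1.12 -0.5   2.05 -1.06  0.92  1.34]
```

View pics/s7.png

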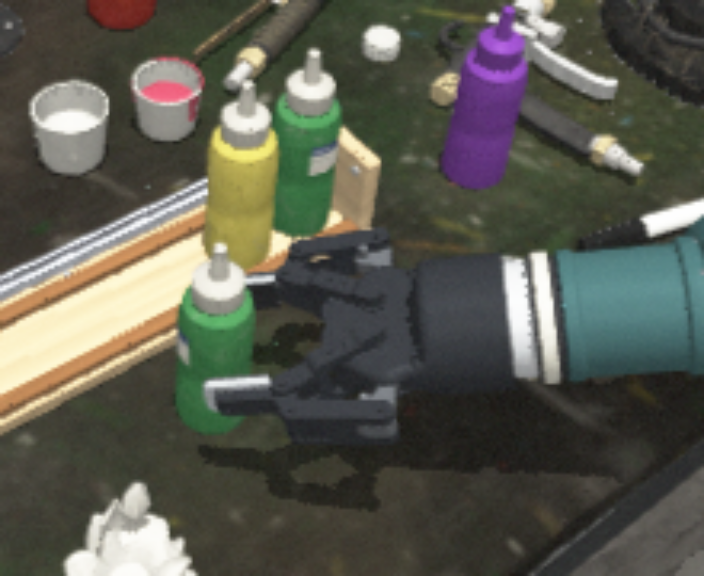

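```bash
python3 -m creep '[[0,0,0,0,0,-1,60],[0,0,0,0,0,-1.5,60],[0,0,0,0,0,-2,60],[0,0,0,0,0,-2,60],[0,0,0,0,0,-2,60],[0,0,0,0,0,0,60]]' 60; 
python3 -c "
from h import *
delta([.44,-.29,.065],75,-43.5)
cv2.imwrite('pics/s8.png',cv2.resize(bot.read_camera('scene')[180:360,280:500,::-1],None,fx=3.2,fy=3.2))
"
```

```text
time_s: 14.02
position: [0.3815, -0.3521, 0.0838]
ee_rot: [0.737, -0.291, 0.227, -0.566]
force: [0.6, 0.5, -0.8]
width: 0.765
t 14.03 rot [-0.2  0.1  0.4] shift cm [-0.01 -0.35  9.22] grasp pt [ 0.3782 -0.3556  0.0851] w 0.765 F [ 0.6  0.5 -0.8]
q [ 1.47  1.06 -0.42  1.99 -0.92  1.08  1.25]
```

View pics/s8.png

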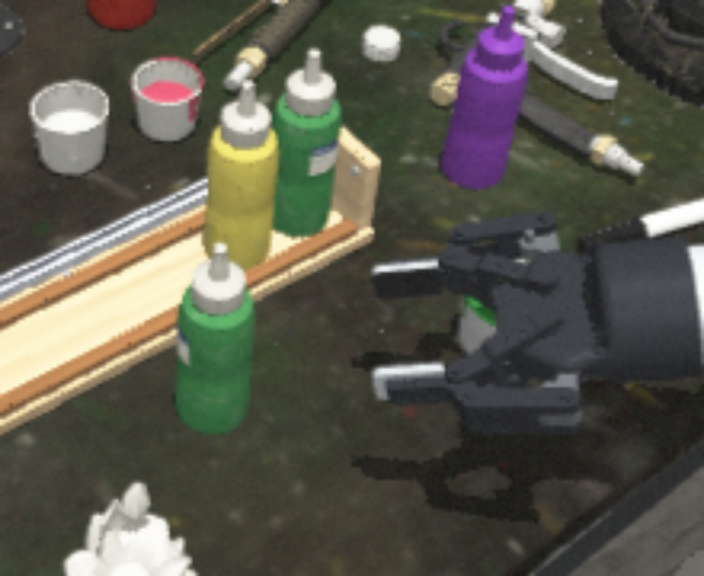

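```bash
python3 -m creep '[[0,0,0,0,-3,-1,60],[0,0,0,0,-4,-1,60],[0,0,0,0,-4,-1,60],[0,0,0,0,-4,-1,60],[0,0,0,0,-4,-1,60],[-9.5,0,0,0,0,0,60],[-9.5,0,0,0,0,0,60],[-9.5,0,0,0,0,0,60],[-9.5,0,0,0,0,0,60],[-9.5,0,0,0,0,0,60],[-9.5,0,0,0,0,0,60],[-9.5,0,0,0,0,0,60],[-8,0,0,0,0,0,60],[0,0,0,0,0,0,60]]' 60; 
python3 -c "
from h import *
delta([.445,-.281,.28],0,-3.5)
cv2.imwrite('pics/s9.png',bot.read_camera('scene')[:,:,::-1])
cv2.imwrite('pics/t9.png',bot.read_camera('top')[:,:,::-1])
"
```

```text
time_s: 15.82
position: [0.385, -0.3318, 0.285]
ee_rot: [0.935, -0.355, -0.005, 0.003]
force: [-0.4, 0.2, 0.0]
width: 0.766
t 15.82 rot [  0.4   0.5 -38.1] shift cm [ 1.12 -7.8   0.92] grasp pt [ 0.385  -0.3318  0.29  ] w 0.766 F [-0.4  0.2  0. ]
q [ 0.7   0.27 -0.11  2.04  0.05  0.83 -0.16]
```

View pics/s9.png

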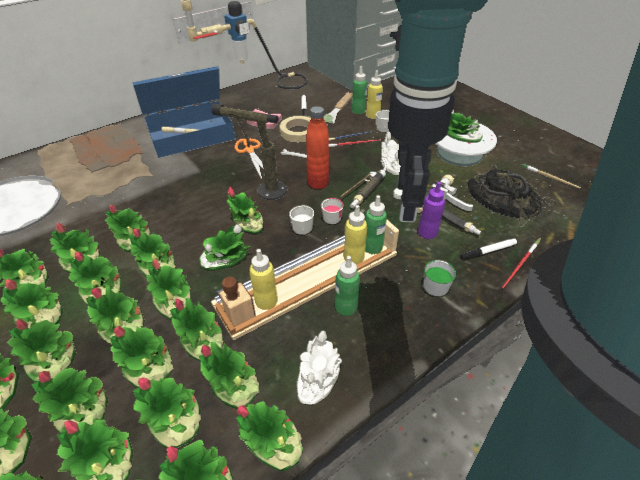

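View pics/t9.png

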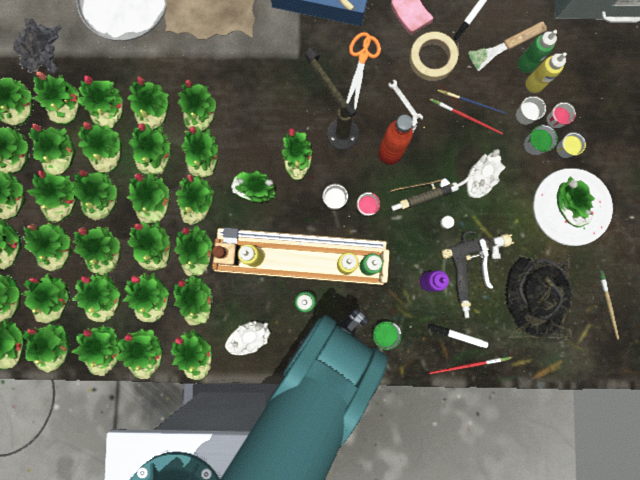

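Run:
```python
from h import *
t=cv2.imread('pics/t9.png');s=cv2.imread('pics/s9.png')
cv2.imwrite('pics/c9.png',np.hstack([cv2.resize(t[275:330,275:335],(400,367),interpolation=2),cv2.resize(s[250:320,320:376],(320,400),interpolation=2)[:367]]))
print(onplane('top',(305,302),.142),onplane('scene',(348,259),.142),tri((348,259),(305,302)))
```

```text
[ 0.44800676 -0.28486111  0.142     ] [ 0.44519913 -0.27731191  0.142     ] [ 0.44910681 -0.28323582  0.13443477]
```

View pics/c9.png

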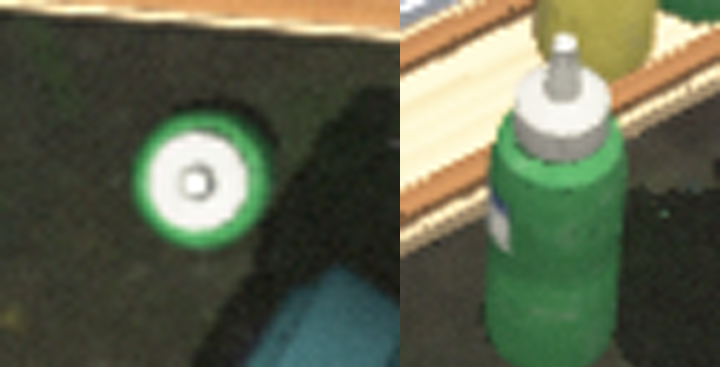

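```bash
python3 -m creep '[[0,0,-9.5,0,0,0,60],[0,0,-9.5,0,0,0,60],[0,0,-9.5,0,0,0,60],[0,0,-9.5,0,0,0,60],[0,0,0,3.2,-2.5,0,60],[0,0,0,3.2,-2.5,0,60],[0,0,0,0,0,0,60],[0,0,0,0,0,0,60]]' 60; 
python3 -c "
from h import *
delta([.447,-.283,.19],0,-3.5)
cv2.imwrite('pics/w10.png',bot.read_camera('wrist')[:,:,::-1])
for z in(0,.102,.142):print(proj('wrist',[.447,-.283,z]))
"
```

```text
time_s: 16.92
position: [0.434, -0.3015, 0.2783]
ee_rot: [0.999, -0.043, -0.01, -0.007]
force: [-0.4, -0.0, 0.1]
width: 0.763
t 16.93 rot [-0.8  1.2 -1.4] shift cm [ 1.32 -1.82  9.33] grasp pt [ 0.4341 -0.3015  0.2833] w 0.763 F [-0.4 -0.   0.1]
q [ 0.73  0.32 -0.26  1.99  0.1   0.86  0.33]
[334.29164545 178.91854847]
[336.64543903 197.20121922]
[338.03043837 207.95895395]
```

View pics/w10.png

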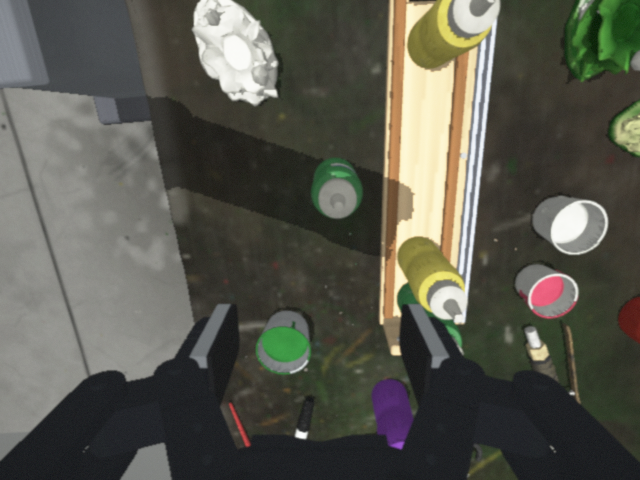

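```bash
python3 -m creep '[[-0.4,0.6,-0.7,0.7,-1,3,60],[-0.4,0.6,-0.7,0.6,-0.9,3,60],[0,0,0,0,0,3,60],[0,0,0,0,0,0,60],[0,0,0,0,0,0,60]]' 60; 
python3 -c "
from h import *
delta([.447,-.282,.1],0,-3.5)
cv2.imwrite('pics/w11.png',bot.read_camera('wrist')[:,:,::-1])
for z in(0,.102,.142):print(proj('wrist',[.447,-.282,z]))
"
```

```text
time_s: 17.6
position: [0.443, -0.2899, 0.1874]
ee_rot: [0.999, -0.038, 0.001, 0.001]
force: [0.7, 0.0, 0.2]
width: 0.765
t 17.6 rot [ 0.1 -0.1 -0.8] shift cm [ 0.32 -0.84  9.24] grasp pt [ 0.443  -0.2899  0.1924] w 0.765 F [0.7 0.  0.2]
q [ 0.67  0.44 -0.23  2.09  0.17  0.63  0.25]
[322.28424687 204.29429455]
[324.11117924 243.05965566]
[325.3434248  269.20646029]
```

View pics/w11.png

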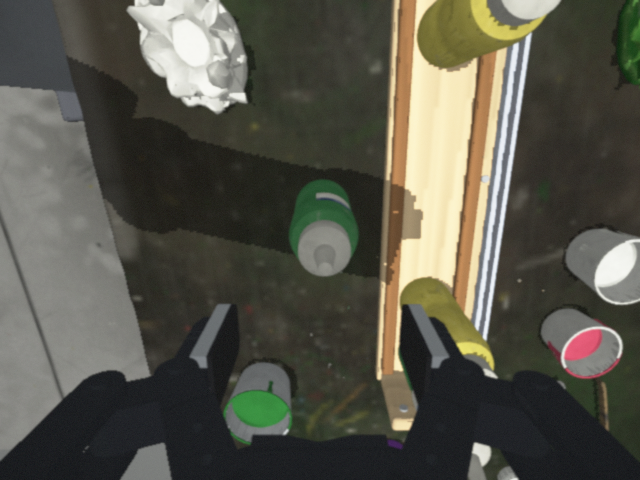

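```bash
python3 -m creep '[[0,0,-0.4,0.3,-0.8,0,60],[0,0,-0.4,0,0,2,60],[0,0,0,0,0,2,60],[0,0,0,0,0,2,60],[0,0,0,0,0,2,60],[0,0,0,0,0,1,60],[0,0,0,0,0,0,60],[0,0,0,0,0,0,60]]' 60; 
python3 -c "
from h import *
delta([.447,-.282,.1],0,-3.5)
"
```

```text
time_s: 18.65
position: [0.4551, -0.2827, 0.1033]
ee_rot: [1.0, -0.029, 0.009, 0.005]
force: [1.0, -0.0, 0.2]
width: 0.766
t 18.65 rot [ 0.5 -1.1  0.1] shift cm [-0.83 -0.03  0.81] grasp pt [ 0.455  -0.2827  0.1083] w 0.766 F [ 1.  -0.   0.2]
q [ 0.6   0.57 -0.18  2.14  0.24  0.43  0.18]
```

```bash
python3 -m creep '[[0.2,-1,0,-0.8,0,0.3,60],[0,0,0,0,0,0.3,60],[0,0,0,0,0,0.2,60],[0,0,0,0,0,0,60]]' 60; 
python3 -c "
from h import *
delta([.447,-.282,.1],0,-3.5)
cv2.imwrite('pics/w12.png',bot.read_camera('wrist')[:,:,::-1])
cv2.imwrite('pics/s12.png',bot.read_camera('scene')[:,:,::-1])
"
```

```text
time_s: 19.15
position: [0.4472, -0.2828, 0.096]
ee_rot: [1.0, -0.03, 0.001, 0.003]
force: [0.1, -0.3, -0.4]
width: 0.767
t 19.15 rot [ 0.3 -0.1  0.1] shift cm [-0.03 -0.08  0.1 ] grasp pt [ 0.4472 -0.2828  0.101 ] w 0.767 F [ 0.1 -0.3 -0.4]
q [ 0.6   0.58 -0.17  2.15  0.24  0.42  0.18]
```

View pics/w12.png

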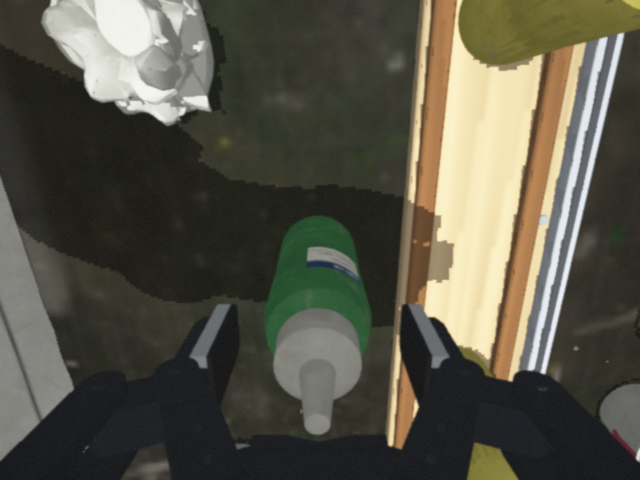

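View pics/s12.png

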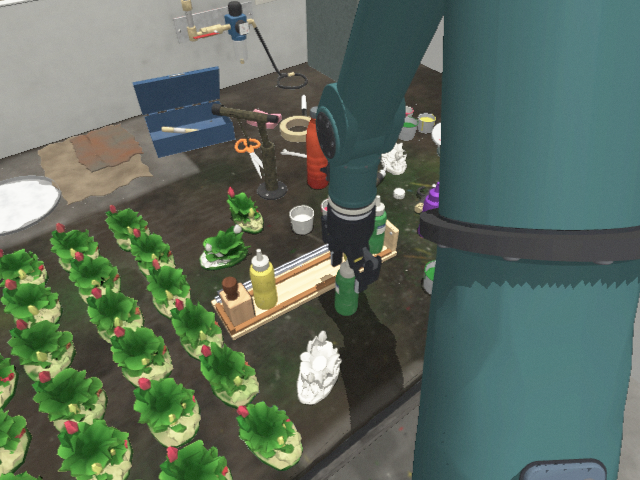

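```bash
python3 -m creep '[[0,0,0,0,-0.05,0.4,60],[0,0,0,0,0,0,60],[0,0,0,0,0,0,255],[0,0,0,0,0,0,255],[0,0,0,0,0,0,255],[0,0,0,0,0,0,255],[0,0,0,0,0,0,255],[0,0,0,0,0,0,255]]' 50; 
python3 -c "
from h import *
delta([.447,-.282,.22],0,-3.5)
"
```

```text
time_s: 20.25
position: [0.4474, -0.2823, 0.0921]
ee_rot: [1.0, -0.03, 0.001, 0.003]
force: [0.3, 0.6, 1.0]
width: 0.48
t 20.25 rot [ 0.4 -0.1  0.1] shift cm [-1.000e-02  5.000e-02 -1.229e+01] grasp pt [ 0.4474 -0.2823  0.0971] w 0.48 F [0.3 0.6 1. ]
q [ 0.6   0.59 -0.17  2.15  0.25  0.42  0.17]
```

```bash
python3 -m creep '[[0,0,0,0,0,-2,255],[0,0,0,0,0,-2,255],[0,0,0,0,0,-2,255],[0,0,0,0,0,0,255],[0,0,0,2.2,-0.5,0,255],[0,0,0,2.2,-0.5,0,255],[0,0,0,2.2,0,0,255],[0,0,0,1.6,0,0,255],[0,0,0,0,0,0,255],[0,0,0,0,0,0,255]]' 50; 
python3 -c "
from h import *
delta([.535,-.28,.115],0,-3.5)
"
```

```text
time_s: 21.5
position: [0.529, -0.2748, 0.1472]
ee_rot: [1.0, -0.03, -0.004, 0.001]
force: [-0.1, -0.0, -0.3]
width: 0.479
t 21.5 rot [0.1 0.5 0.1] shift cm [0.66 0.48 3.72] grasp pt [ 0.529  -0.2748  0.1522] w 0.479 F [-0.1 -0.  -0.3]
q [ 0.55  0.57 -0.21  1.97  0.2   0.64  0.15]
```

```bash
python3 -m creep '[[0,0.5,0,0.6,0.4,0,255],[0,0,0,0,0,1,255],[0,0,0,0,0,0,255],[0,0,0,0,0,0,255]]' 50; 
python3 -c "
from h import *
delta([.535,-.28,.112],0,-3.5)
cv2.imwrite('pics/w13.png',bot.read_camera('wrist')[:,:,::-1])
cv2.imwrite('pics/t13.png',cv2.resize(bot.read_camera('top')[215:295,205:400,::-1],None,fx=4,fy=4,interpolation=2))
"
```

```text
time_s: 22.0
position: [0.5325, -0.28, 0.1361]
ee_rot: [1.0, -0.031, -0.001, 0.001]
force: [0.2, -0.2, -0.9]
width: 0.478
t 22.0 rot [ 0.1  0.1 -0. ] shift cm [ 0.26 -0.03  2.91] grasp pt [ 0.5325 -0.28    0.1411] w 0.478 F [ 0.2 -0.2 -0.9]
q [ 0.56  0.59 -0.21  1.96  0.2   0.61  0.15]
```

View pics/w13.png

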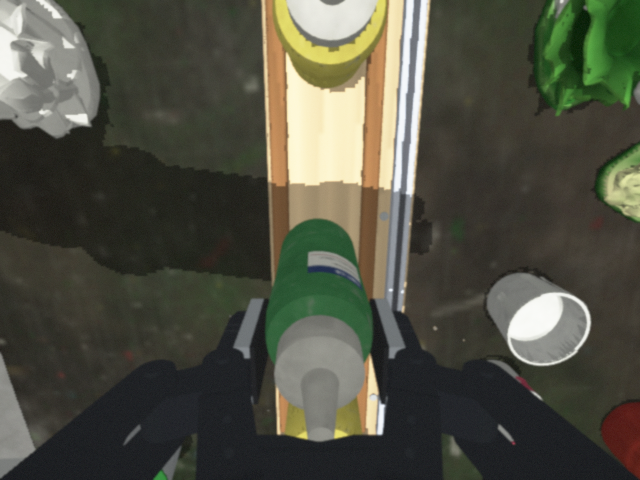

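View pics/t13.png

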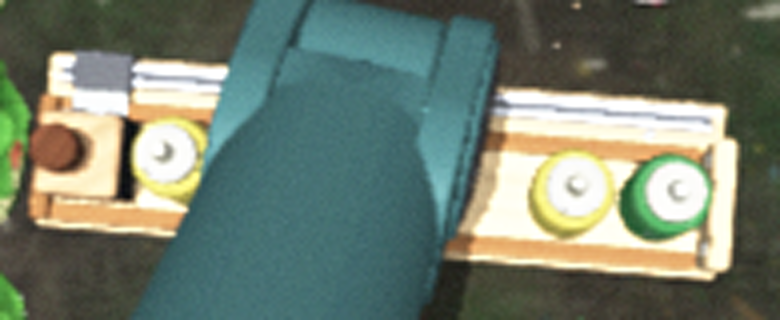

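Run:
```python
from h import *
im=cv2.imread('pics/w13.png')
c=cam('wrist')
print(im[150,262:420:4].tolist())
for r,l,q in((150,288,364),(205,289,361)):
    a=onplane('',(l,r),.02,c);b=onplane('',(q,r),.02,c);print(a,b,(a+b)/2)
g=np.array([.5325,-.28,0]);print(proj('',[.5325,-.259,.035],c),proj('',[.535,-.28,.177],c))
```

```text
[[52, 69, 62], [86, 111, 120], [129, 174, 212], [94, 145, 200], [91, 138, 193], [89, 139, 192], [78, 112, 147], [211, 246, 253], [215, 248, 253], [216, 248, 254], [210, 245, 253], [202, 242, 251], [198, 240, 251], [195, 237, 250], [197, 239, 251], [208, 244, 253], [209, 245, 253], [212, 246, 253], [205, 244, 252], [201, 241, 251], [199, 240, 251], [201, 241, 251], [199, 240, 251], [201, 241, 251], [206, 244, 252], [160, 208, 230], [87, 136, 189], [91, 142, 196], [90, 137, 189], [83, 127, 177], [183, 229, 245], [188, 233, 247], [194, 237, 249], [129, 139, 148], [249, 246, 242], [161, 154, 149], [125, 118, 116], [242, 237, 233], [244, 242, 240], [71, 88, 98]]
[ 0.5169774  -0.21967638  0.02      ] [ 0.56434314 -0.22264377  0.02      ] [ 0.54066027 -0.22116008  0.02      ]
[ 0.51453872 -0.25469426  0.02      ] [ 0.56148987 -0.25762391  0.02      ] [ 0.53801429 -0.25615909  0.02      ]
[316.68795774 215.50196519] [326.7062614  413.44410089]
```

Run:
```python
import cv2
im=cv2.imread('pics/w13.png');cv2.imwrite('pics/w13c.png',cv2.resize(im[100:320,230:430],None,fx=3,fy=2.7,interpolation=2))
```

```text
(no output)
```

View pics/w13c.png

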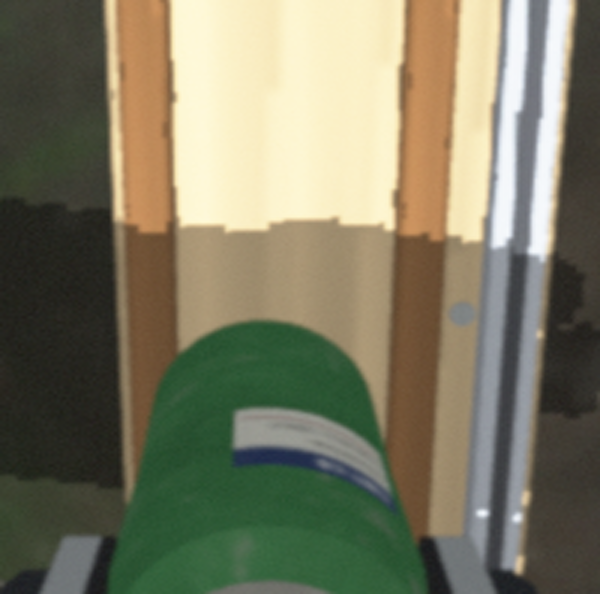

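```bash
python3 -m creep '[[0,0,0,0.35,0,0.4,255],[0,0,0,0,0,0.5,255],[0,0,0,0,0,0,255],[0,0,0,0,0,0,255]]' 50; 
python3 -c "
from h import *
delta([.536,-.28,.109],0,-3.5)
"
```

```text
time_s: 22.6
position: [0.5365, -0.2801, 0.1267]
ee_rot: [1.0, -0.03, -0.001, 0.001]
force: [-0.8, 0.4, -1.2]
width: 0.477
t 22.6 rot [0.1 0.1 0. ] shift cm [-0.04 -0.01  2.27] grasp pt [ 0.5365 -0.2801  0.1317] w 0.477 F [-0.8  0.4 -1.2]
q [ 0.55  0.6  -0.2   1.96  0.21  0.6   0.15]
```

```bash
python3 -m creep '[[0,0,0,-0.05,0,0.5,255],[0,0,0,-0.05,0,0.4,255],[0,0,0,0,0,0,255]]' 50; 
python3 -c "
from h import *
delta([.536,-.28,.109],0,-3.5)
"
```

```text
time_s: 22.98
position: [0.5352, -0.28, 0.1171]
ee_rot: [1.0, -0.03, -0.001, 0.001]
force: [0.1, 0.5, -0.6]
width: 0.478
t 22.98 rot [0.1 0.1 0. ] shift cm [ 0.08 -0.01  1.31] grasp pt [ 0.5352 -0.28    0.1221] w 0.478 F [ 0.1  0.5 -0.6]
q [ 0.55  0.62 -0.2   1.97  0.21  0.58  0.14]
```

```bash
python3 -m creep '[[0,0,0,0.08,0,0.5,255],[0,0,0,0,0,0.3,255],[0,0,0,0,0,0,255]]' 50; 
python3 -c "
from h import *
delta([.536,-.28,.109],0,-3.5)
cv2.imwrite('pics/s14.png',cv2.resize(bot.read_camera('scene')[180:340,205:410,::-1],None,fx=3.7,fy=3.7,interpolation=2))
"
```

```text
time_s: 23.35
position: [0.5361, -0.2801, 0.1085]
ee_rot: [1.0, -0.03, -0.001, 0.001]
force: [-0.1, -0.5, -0.5]
width: 0.479
t 23.35 rot [0.1 0.1 0. ] shift cm [-0.01 -0.01  0.45] grasp pt [ 0.5361 -0.28    0.1135] w 0.479 F [-0.1 -0.5 -0.5]
q [ 0.54  0.63 -0.19  1.97  0.22  0.56  0.14]
```

View pics/s14.png

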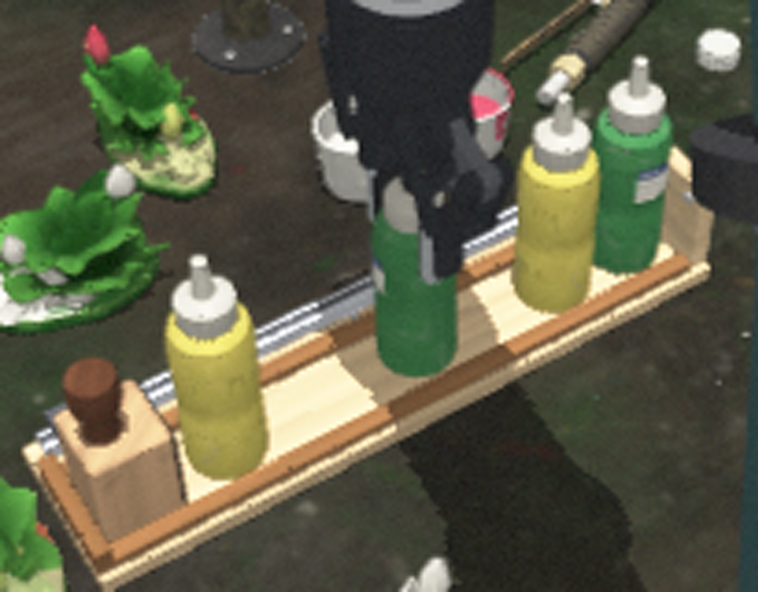

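Foot is in the channel. Lowering the last few mm.

```bash
python3 -m creep '[[0,0,0,0,0,0.2,255],[0,0,0,0,0,0.2,255],[0,0,0,0,0,0,255]]' 50; python3 -m creep '[[0,0,0,0,0,0.1,255],[0,0,0,0,0,0,255]]' 50;python3 -m creep '[[0,0,0,0,0,0.1,255],[0,0,0,0,0,0,255]]' 50; 
python3 -c "
from h import *
delta([.536,-.28,.109],0,-3.5)
"
```

```text
time_s: 23.78
position: [0.5363, -0.2802, 0.1045]
ee_rot: [1.0, -0.03, -0.001, 0.001]
force: [0.1, 0.4, -0.9]
width: 0.48
time_s: 24.02
position: [0.5367, -0.2803, 0.1044]
ee_rot: [1.0, -0.03, -0.0, 0.001]
force: [0.5, -0.7, -0.3]
width: 0.476
time_s: 24.28
position: [0.5368, -0.2805, 0.1043]
ee_rot: [1.0, -0.031, -0.0, 0.002]
force: [0.6, 0.1, -2.1]
width: 0.477
t 24.27 rot [0.2 0.  0. ] shift cm [-0.08 -0.04  0.03] grasp pt [ 0.5368 -0.2804  0.1093] w 0.477 F [ 0.6  0.1 -2.1]
q [ 0.54  0.63 -0.19  1.97  0.22  0.55  0.14]
```

```bash
python3 -m creep '[[0,0,0,0,0,0,125],[0,0,0,0,0,0,115],[0,0,0,0,0,0,100],[0,0,0,0,0,0,75],[0,0,0,0,0,0,65],[0,0,0,0,0,0,65],[0,0,0,0,0,-1,65],[0,0,0,0,0,-1.5,65],[0,0,0,0,0,-2.5,65],[0,0,0,0,0,-3,65],[0,0,0,0,0,-3,65],[0,0,0,0,0,-3,65],[0,0,0,0,0,0,65]]' 50; 
python3 -c "
from h import *
delta([.55,-.104,.2],0,-3.5)
cv2.imwrite('pics/s15.png',cv2.resize(bot.read_camera('scene')[180:340,205:410,::-1],None,fx=3.7,fy=3.7,interpolation=2))
"
```

```text
time_s: 25.9
position: [0.538, -0.2803, 0.255]
ee_rot: [1.0, -0.03, 0.003, 0.003]
force: [0.4, 0.2, 0.4]
width: 0.746
t 25.9 rot [ 0.3 -0.3  0. ] shift cm [  0.09 -17.7    5.9 ] grasp pt [ 0.538  -0.2802  0.26  ] w 0.746 F [0.4 0.2 0.4]
q [ 0.59  0.44 -0.25  1.87  0.15  0.84  0.2 ]
```

View pics/s15.png

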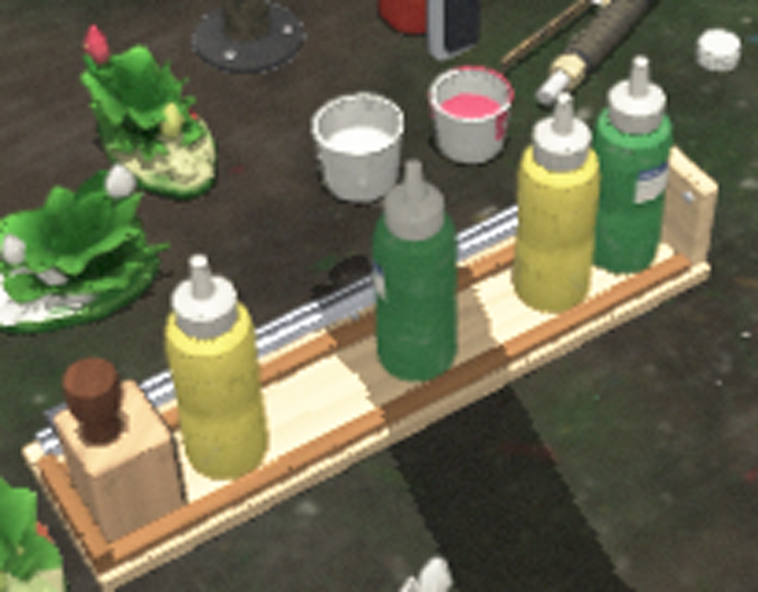

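```bash
python3 -m creep '[[0,0,0,0,-3.5,0,65],[0,0,0,0,-3.5,0,65],[0,0,0,0,-3.5,0,65],[0,0,0,0,-3.5,0,65],[0,0,0,0,-3.5,0,65],[0,0,0,0,0,0,65],[0,0,0,0,0,0,65]]' 50; 
python3 -c "
from h import *
delta([.55,-.1035,.18],0,-3.5)
cv2.imwrite('pics/w16.png',bot.read_camera('wrist')[:,:,::-1])
cv2.imwrite('pics/t16.png',cv2.resize(bot.read_camera('top')[215:295,205:400,::-1],None,fx=4,fy=4,interpolation=2))
"
```

```text
time_s: 26.82
position: [0.542, -0.1013, 0.2461]
ee_rot: [0.999, -0.032, -0.005, 0.002]
force: [-0.4, 0.1, 0.0]
width: 0.744
t 26.82 rot [ 0.2  0.6 -0.1] shift cm [0.88 0.14 7.1 ] grasp pt [ 0.5421 -0.1013  0.2511] w 0.744 F [-0.4  0.1  0. ]
q [ 0.32  0.39 -0.28  1.99  0.15  0.8  -0.12]
```

View pics/w16.png

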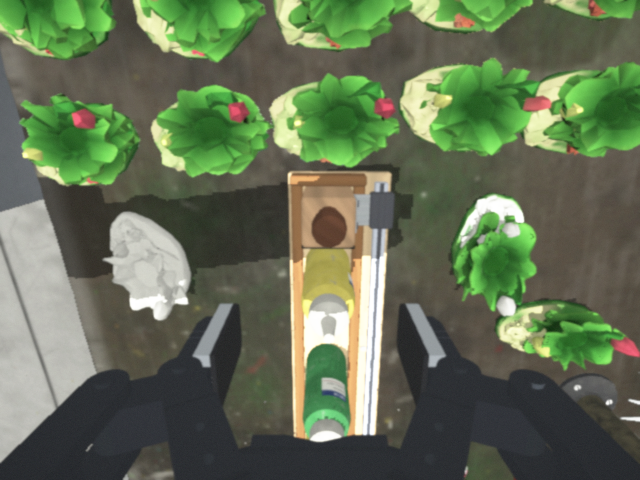

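View pics/t16.png

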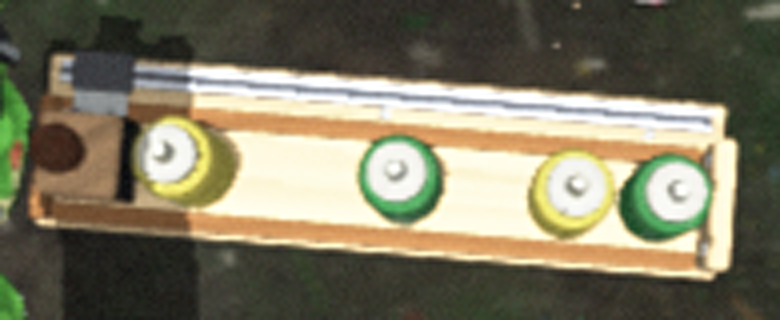

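```bash
python3 - <<'E'
from h import *
print(onplane('wrist',(329,222),.11), proj('wrist',[.55,-.1035,.11]))
E
python3 -m creep '[[0,0.6,0,0.5,0,2,65],[0,0,0,0.4,0.1,2,65],[0,0,0,0,0,2,65],[0,0,0,0,0,0.8,65],[0,0,0,0,0,0,65],[0,0,0,0,0,0,65]]' 50; 
python3 -c "
from h import *
delta([.55,-.1035,.108],0,-3.5)
cv2.imwrite('pics/w17.png',bot.read_camera('wrist')[:,:,::-1])
"
```

```text
[ 0.54887319 -0.09509806  0.11      ] [331.22130841 233.07153504]
time_s: 27.68
position: [0.5517, -0.1113, 0.1771]
ee_rot: [0.999, -0.038, 0.001, 0.003]
force: [0.0, 0.1, -0.5]
width: 0.744
t 27.68 rot [ 0.4 -0.2 -0.9] shift cm [-0.25 -0.82  7.4 ] grasp pt [ 0.5517 -0.1113  0.1821] w 0.744 F [ 0.   0.1 -0.5]
q [ 0.3   0.49 -0.25  2.03  0.2   0.65 -0.16]
```

View pics/w17.png

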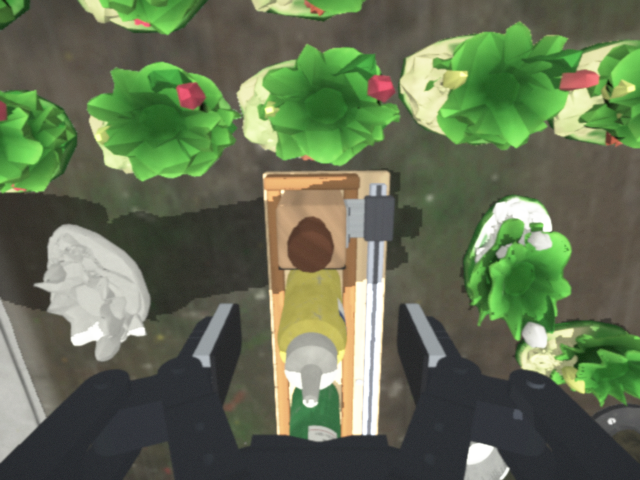

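Run:
```python
from h import *
for p,z in(((311,250),.114),((311,244),.102),((311,398),.154)):print(onplane('wrist',p,z))
print(proj('wrist',[.55,-.1035,.114]),proj('wrist',[.543,-.166,.154]))
im=cv2.imread('pics/w17.png');cv2.imwrite('pics/w17c.png',cv2.resize(im[170:420,230:420],None,fx=2.3,fy=2.3,interpolation=2))
```

```text
[ 0.54902172 -0.0994354   0.114     ]
[ 0.54876396 -0.10019444  0.102     ]
[ 0.54449396 -0.16085167  0.154     ]
[313.46088627 256.98714483] [308.83448426 406.78906029]
```

View pics/w17c.png

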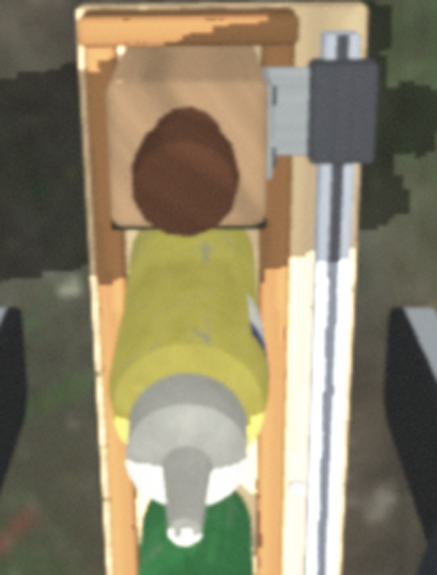

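```bash
python3 -c "
from h import *
print(bot.camera_params('wrist')['origin'])"
python3 -m creep '[[0,0,-0.8,-0.3,-1,0,65],[0,0,0,-0.1,0,2,65],[0,0,0,-0.1,0,2,65],[0,0,0,-0.1,0,1.5,65],[0,0,0,0,0,0,65],[0,0,0,0,0,0,65]]' 30; 
python3 -c "
from h import *
delta([.549,-.101,.108],0,-3.5)
cv2.imwrite('pics/s18.png',cv2.resize(bot.read_camera('scene')[180:340,205:410,::-1],None,fx=3.7,fy=3.7,interpolation=2))
"
```

```text
[ 0.55790326 -0.03057107  0.30471654]
time_s: 28.48
position: [0.5492, -0.0973, 0.1243]
ee_rot: [1.0, -0.028, 0.005, 0.003]
force: [0.8, -0.3, -0.3]
width: 0.746
t 28.48 rot [ 0.3 -0.6  0.3] shift cm [-0.02  0.36  2.13] grasp pt [ 0.5491 -0.0973  0.1293] w 0.746 F [ 0.8 -0.3 -0.3]
q [ 0.25  0.56 -0.22  2.08  0.25  0.52 -0.21]
```

View pics/s18.png

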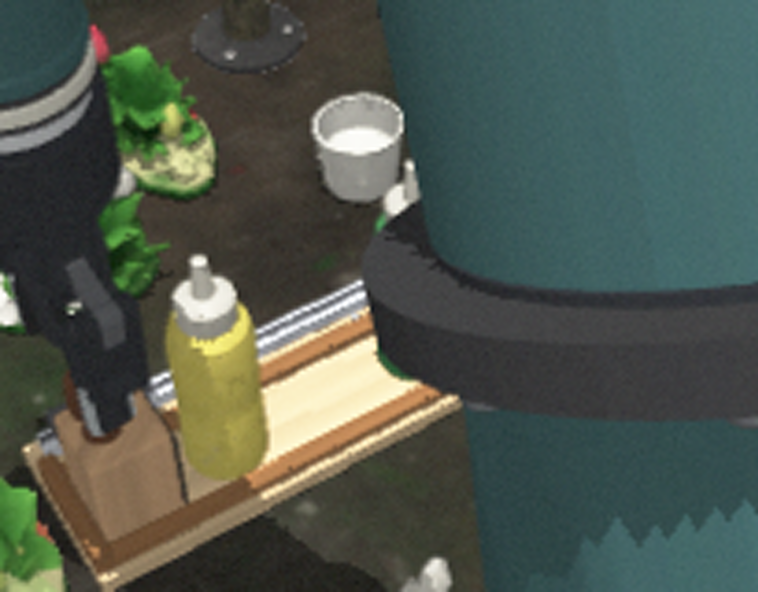

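```bash
python3 -m creep '[[0,0,0.3,-0.1,0.3,1,65],[0,-0.5,0,-0.1,0.1,1,65],[0,0,0,0,0,0,65],[0,0,0,0,0,0,65]]' 30; 
python3 -c "
from h import *
delta([.549,-.101,.108],0,-3.5)
cv2.imwrite('pics/w19.png',bot.read_camera('wrist')[:,:,::-1])
"
```

```text
time_s: 29.02
position: [0.5476, -0.1021, 0.1037]
ee_rot: [0.999, -0.031, 0.001, 0.003]
force: [0.2, 0.3, -0.1]
width: 0.743
t 29.02 rot [ 0.3 -0.2 -0.1] shift cm [ 0.13 -0.12  0.07] grasp pt [ 0.5476 -0.1021  0.1087] w 0.743 F [ 0.2  0.3 -0.1]
q [ 0.25  0.59 -0.21  2.08  0.26  0.49 -0.21]
```

View pics/w19.png

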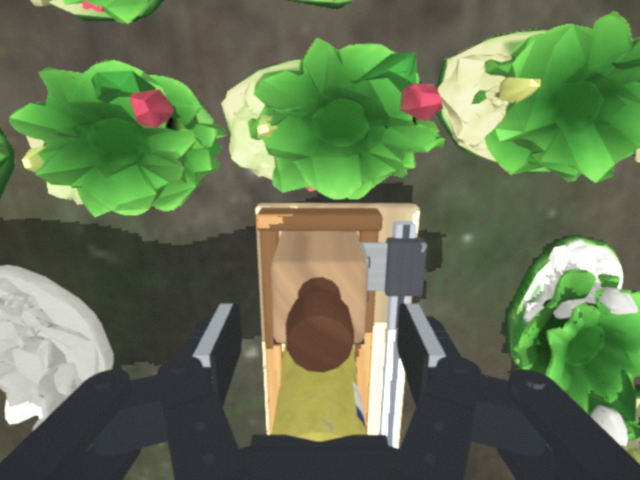

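```bash
python3 -m creep '[[0,0,0,0,0,0,150],[0,0,0,0,0,0,200],[0,0,0,0,0,0,255],[0,0,0,0,0,0,255],[0,0,0,0,0,0,255],[0,0,0,0,0,0,255],[0,0,0,0,0,0,255]]' 25; 
python3 -m creep '[[0,0,0,0,0.2,0,255],[0,0,0,0,0.2,0,255],[0,0,0,0,0.2,0,255],[0,0,0,0,0.2,0,255],[0,0,0,0,0.2,0,255],[0,0,0,0,0.2,0,255],[0,0,0,0,0.2,0,255],[0,0,0,0,0.2,0,255]]' 25
python3 -c "
from h import *
delta([.539,-.25,.108],0,-3.5)
cv2.imwrite('pics/t20.png',cv2.resize(bot.read_camera('top')[215:295,205:400,::-1],None,fx=4,fy=4,interpolation=2))
"
```

```text
time_s: 29.95
position: [0.5478, -0.102, 0.1042]
ee_rot: [1.0, -0.031, 0.002, 0.003]
force: [-0.4, 0.0, -0.7]
width: 0.288
time_s: 30.95
position: [0.5468, -0.1162, 0.1042]
ee_rot: [1.0, -0.031, 0.002, 0.001]
force: [-0.7, 2.7, 0.6]
width: 0.289
t 30.95 rot [ 0.1 -0.2 -0. ] shift cm [ 0.04 13.41  0.15] grasp pt [ 0.5468 -0.1161  0.1092] w 0.289 F [-0.7  2.7  0.6]
q [ 0.28  0.6  -0.21  2.08  0.26  0.49 -0.19]
```

View pics/t20.png

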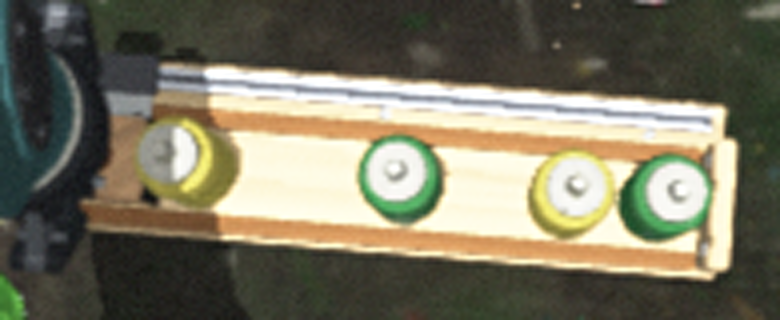

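```bash
python3 -m creep '[[0,0,0,0,0.2,0,255],[0,0,0,0,0.2,0,255],[0,0,0,0,0.2,0,255],[0,0,0,0,0.2,0,255],[0,0,0,0,0.25,0,255],[0,0,0,0,0.25,0,255],[0,0,0,0,0.25,0,255],[0,0,0,0,0.25,0,255],[0,0,0,0,0.25,0,255],[0,0,0,0,0.25,0,255],[0,0,0,0,0.25,0,255],[0,0,0,0,0.25,0,255]]' 25
python3 -c "
from h import *
delta([.539,-.25,.108],0,-3.5)
cv2.imwrite('pics/t21.png',cv2.resize(bot.read_camera('top')[215:295,205:400,::-1],None,fx=4,fy=4,interpolation=2))
cv2.imwrite('pics/s21.png',cv2.resize(bot.read_camera('scene')[180:340,205:410,::-1],None,fx=3.7,fy=3.7,interpolation=2))
"
```

```text
time_s: 32.5
position: [0.5449, -0.1452, 0.1042]
ee_rot: [1.0, -0.03, 0.002, 0.001]
force: [-0.0, 3.0, 0.7]
width: 0.289
t 32.5 rot [ 0.1 -0.2  0. ] shift cm [ 0.05 10.5   0.13] grasp pt [ 0.5449 -0.1452  0.1092] w 0.289 F [-0.   3.   0.7]
q [ 0.34  0.6  -0.22  2.07  0.26  0.5  -0.14]
```

View pics/t21.png

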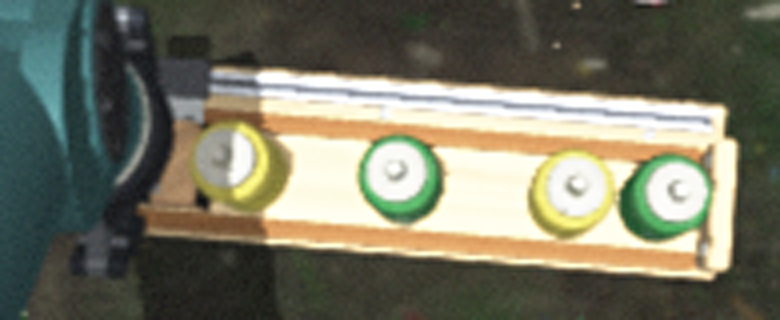

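View pics/s21.png

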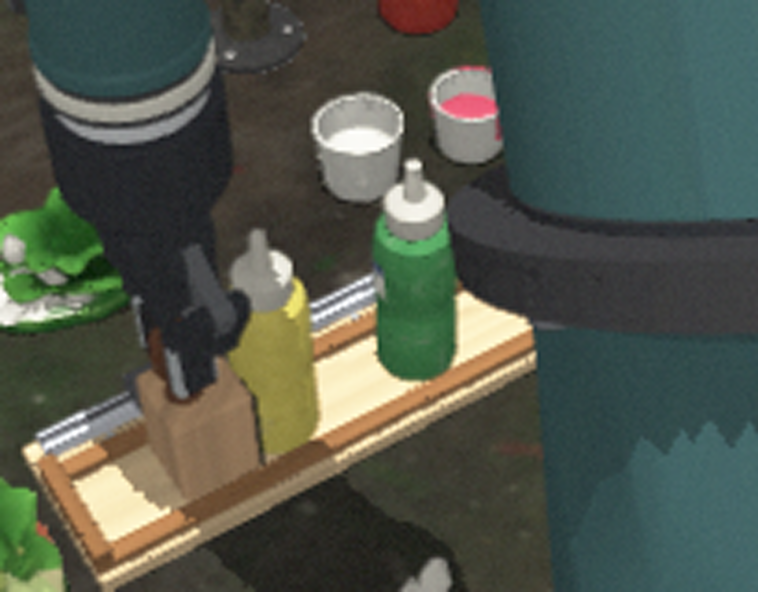

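```bash
python3 -m creep '[[0,0,0,0,0.3,0,255],[0,0,0,0,0.3,0,255],[0,0,0,0,0.3,0,255],[0,0,0,0,0.3,0,255],[0,0,0,0,0.3,0,255],[0,0,0,0,0.3,0,255],[0,0,0,0,0.3,0,255],[0,0,0,0,0.3,0,255],[0,0,0,0,0.3,0,255],[0,0,0,0,0.3,0,255],[0,0,0,0,0.3,0,255],[0,0,0,0,0.25,0,255],[0,0,0,0,0.25,0,255],[0,0,0,0,0.25,0,255],[0,0,0,0,0.25,0,255],[0,0,0,0,0.25,0,255],[0,0,0,0,0.25,0,255],[0,0,0,0,0.25,0,255],[0,0,0,0,0.25,0,255]]' 25
python3 -c "
from h import *
delta([.539,-.25,.108],0,-3.5)
cv2.imwrite('pics/t22.png',cv2.resize(bot.read_camera('top')[215:295,205:400,::-1],None,fx=4,fy=4,interpolation=2))
cv2.imwrite('pics/s22.png',cv2.resize(bot.read_camera('scene')[180:340,205:410,::-1],None,fx=3.7,fy=3.7,interpolation=2))
"
```

```text
time_s: 34.98
position: [0.5412, -0.2011, 0.1042]
ee_rot: [1.0, -0.03, 0.001, 0.0]
force: [0.2, 4.1, 0.5]
width: 0.29
t 34.98 rot [ 0.  -0.1  0. ] shift cm [0.08 4.9  0.12] grasp pt [ 0.5412 -0.2011  0.1092] w 0.29 F [0.2 4.1 0.5]
q [ 0.44  0.61 -0.23  2.04  0.27  0.52 -0.04]
```

View pics/t22.png

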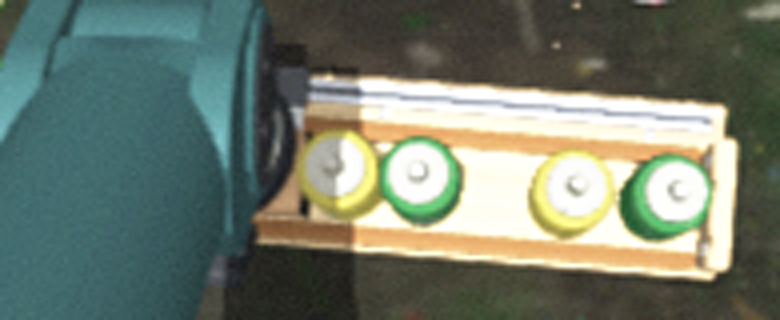

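View pics/s22.png

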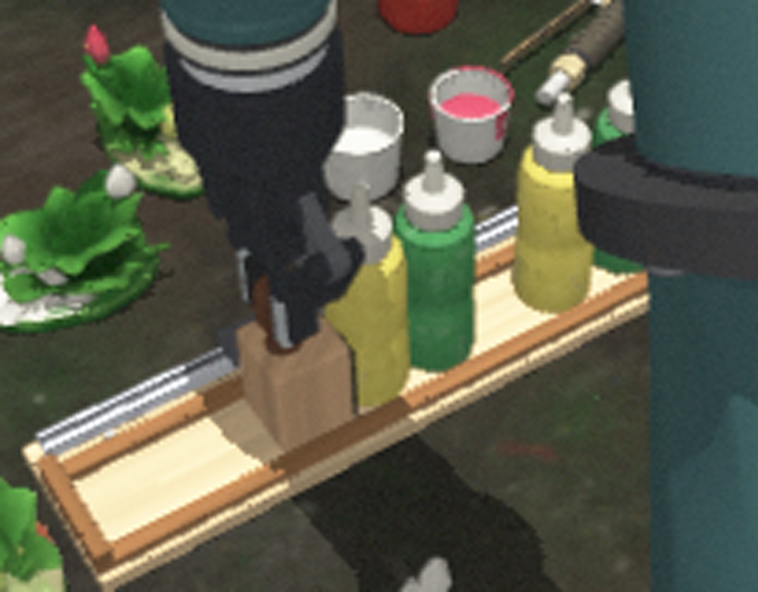

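```bash
python3 -m creep '[[0,0,0,0,0.25,0,255],[0,0,0,0,0.25,0,255],[0,0,0,0,0.25,0,255],[0,0,0,0,0.25,0,255],[0,0,0,0,0.25,0,255],[0,0,0,0,0.25,0,255],[0,0,0,0,0.25,0,255],[0,0,0,0,0.25,0,255],[0,0,0,0,0.25,0,255],[0,0,0,0,0.25,0,255],[0,0,0,0,0.25,0,255],[0,0,0,0,0.25,0,255],[0,0,0,0,0.2,0,255],[0,0,0,0,0.2,0,255],[0,0,0,0,0.2,0,255],[0,0,0,0,0.2,0,255]]' 25
python3 -c "
from h import *
delta([.539,-.25,.108],0,-3.5)
cv2.imwrite('pics/t23.png',cv2.resize(bot.read_camera('top')[215:295,205:400,::-1],None,fx=4,fy=4,interpolation=2))
"
```

```text
time_s: 37.08
position: [0.5385, -0.241, 0.1042]
ee_rot: [1.0, -0.03, 0.001, 0.0]
force: [0.2, 4.8, 1.0]
width: 0.29
t 37.08 rot [ 0.  -0.1  0. ] shift cm [0.1  0.89 0.12] grasp pt [ 0.5385 -0.241   0.1092] w 0.29 F [0.2 4.8 1. ]
q [ 0.52  0.62 -0.24  2.01  0.27  0.54  0.02]
```

View pics/t23.png

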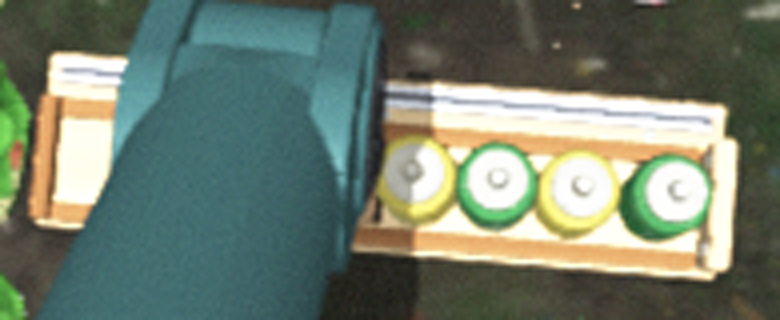

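```bash
python3 -m creep '[[0,0,0,0,0.15,0,255],[0,0,0,0,0.15,0,255],[0,0,0,0,0.15,0,255],[0,0,0,0,0.15,0,255]]' 25
python3 -m creep '[[0,0,0,0,0.15,0,255],[0,0,0,0,0.15,0,255],[0,0,0,0,0.15,0,255]]' 25
python3 -m creep '[[0,0,0,0,0.15,0,255],[0,0,0,0,0.15,0,255]]' 25
python3 -c "
from h import *
delta([.539,-.25,.108],0,-3.5)
cv2.imwrite('pics/t24.png',cv2.resize(bot.read_camera('top')[215:295,205:400,::-1],None,fx=4,fy=4,interpolation=2))
"
```

```text
time_s: 37.62
position: [0.5381, -0.2471, 0.1042]
ee_rot: [1.0, -0.03, 0.001, -0.0]
force: [0.8, 5.5, 1.0]
width: 0.289
time_s: 38.0
position: [0.5379, -0.2495, 0.1042]
ee_rot: [1.0, -0.03, 0.001, -0.002]
force: [0.3, 7.8, 1.5]
width: 0.284
time_s: 38.25
position: [0.5379, -0.2495, 0.1042]
ee_rot: [1.0, -0.029, 0.0, -0.003]
force: [0.6, 7.4, 1.7]
width: 0.29
t 38.25 rot [-0.4 -0.   0.2] shift cm [0.11 0.04 0.12] grasp pt [ 0.5379 -0.2496  0.1092] w 0.29 F [0.6 7.4 1.7]
q [ 0.54  0.63 -0.25  2.    0.27  0.55  0.05]
```

View pics/t24.png

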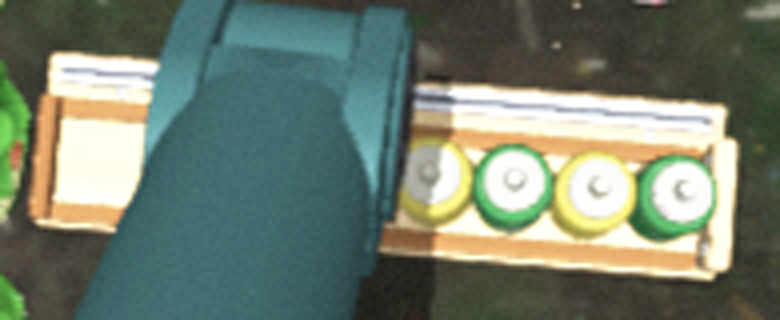

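```bash
python3 -m creep '[[0.3,0,0,0,0.25,0,255],[0.3,0,0,0,0.3,0,255],[0,0,0,0,0.3,0,255]]' 25
python3 - <<'E'
from h import *
f=lambda u,v:(u/4+205,v/4+215)
for u,v in((686,188),(599,186),(515,180),(430,173)):print(onplane('top',f(u,v),.154).round(4))
t=cv2.imread('pics/t24.png');cv2.imwrite('pics/t24c.png',cv2.resize(t[110:290,560:760],None,fx=3,fy=3,interpolation=2))
E
```

```text
time_s: 38.67
position: [0.538, -0.2498, 0.1042]
ee_rot: [1.0, -0.027, -0.0, -0.014]
force: [0.1, 9.6, 3.1]
width: 0.288
[ 0.528 -0.424  0.154]
[ 0.5284 -0.3815  0.154 ]
[ 0.5308 -0.3404  0.154 ]
[ 0.5338 -0.2987  0.154 ]
```

View pics/t24c.png

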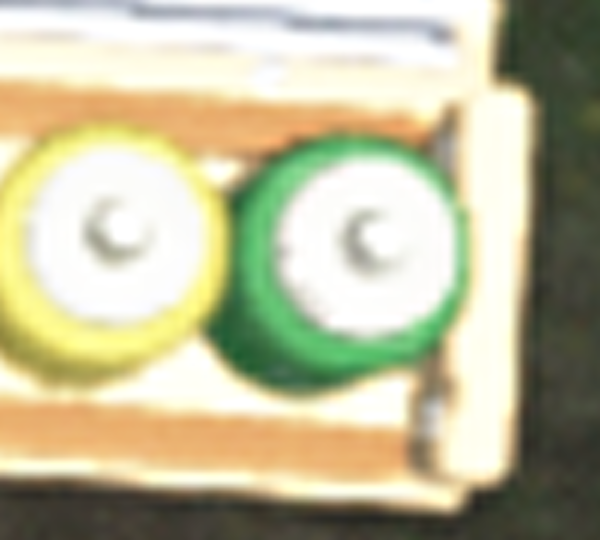

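```bash
python3 -m creep '[[0,0,0,0,0,0,255],[0,0,0,0,0,0,220],[0,0,0,0,0,0,180],[0,0,0,0,0,0,140],[0,0,0,0,0,0,100],[0,0,0,0,0,0,90],[0,0,0,0,0,-0.5,90],[0,0,0,0,0,-1.5,90],[0,0,0,0,0,-3,90],[0,0,0,0,0,-3,90],[0,0,0,0,0,-3,90],[0,0,0,0,0,-3,90],[0,0,0,0,0,-3,90],[0,0,0,0,0,0,90]]' 25
python3 -c "
from h import *
delta([.3,-.1,.3],0,-3.5)
"
python3 -m creep '[[0,0,0,-4,-4,0,90],[0,0,0,-4,-4,0,90],[0,0,0,-4,-4,0,90],[0,0,0,-4,-4,0,90],[0,0,0,0,0,0,90],[0,0,0,0,0,0,90],[0,0,0,0,0,0,90],[0,0,0,0,0,0,90]]' 25
python3 -c "
from h import *
print(bot.state()['time_s'])
cv2.imwrite('pics/t25.png',bot.read_camera('top')[:,:,::-1])
cv2.imwrite('pics/s25.png',bot.read_camera('scene')[:,:,::-1])
"
```

```text
time_s: 40.42
position: [0.5377, -0.2601, 0.2867]
ee_rot: [1.0, -0.029, 0.003, -0.009]
force: [0.5, 0.1, -0.3]
width: 0.647
t 40.42 rot [-1.  -0.3  0.2] shift cm [-24.64 -14.64  -0.7 ] grasp pt [ 0.5377 -0.2602  0.2917] w 0.647 F [ 0.5  0.1 -0.3]
q [ 0.64  0.4  -0.35  1.85  0.15  0.91  0.17]
time_s: 41.42
position: [0.3817, -0.0881, 0.2864]
ee_rot: [1.0, -0.03, 0.002, -0.008]
force: [0.2, 0.2, -1.2]
width: 0.651
41.425
```

View pics/t25.png

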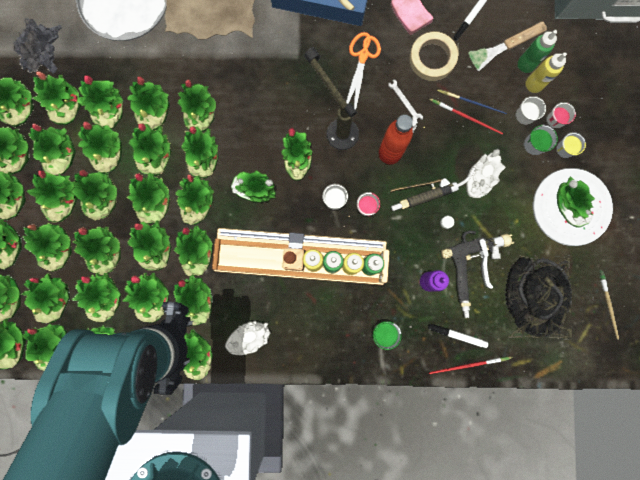

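View pics/s25.png

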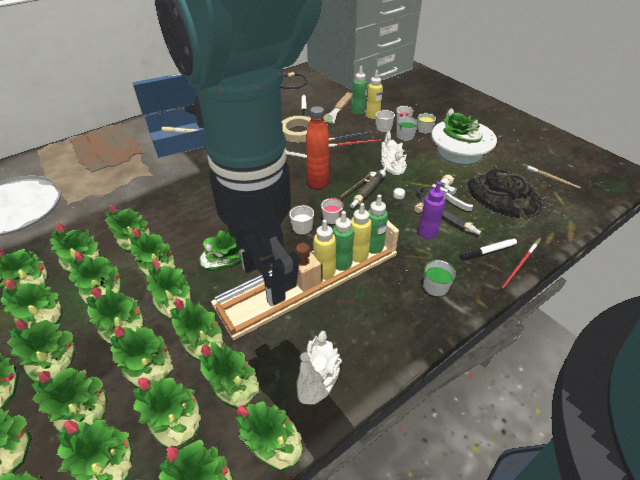

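Run:
```python
import cv2,numpy as np
t=cv2.imread('pics/t25.png');t0=cv2.imread('pics/top0.png');s=cv2.imread('pics/s25.png')
d=cv2.absdiff(t,t0).max(2)
for n,(u,v) in dict(raw=(248,338),green=(387,335),white=(335,197),pink=(369,204),half=(254,186),purple=(435,280)).items():print(n,d[v-20:v+20,u-20:u+20].mean().round(1))
cv2.imwrite('pics/c25.png',np.vstack([cv2.resize(t[225:290,270:400],(720,360),interpolation=2)[:300],cv2.resize(s[190:290,280:410],(390,300),interpolation=2) if 0 else cv2.copyMakeBorder(cv2.resize(s[190:290,280:410],(390,300),interpolation=2),0,0,0,330,0)]))
```

```text
raw 26.4
green 4.1
white 3.5
pink 4.1
half 4.1
purple 4.1
```

View pics/c25.png

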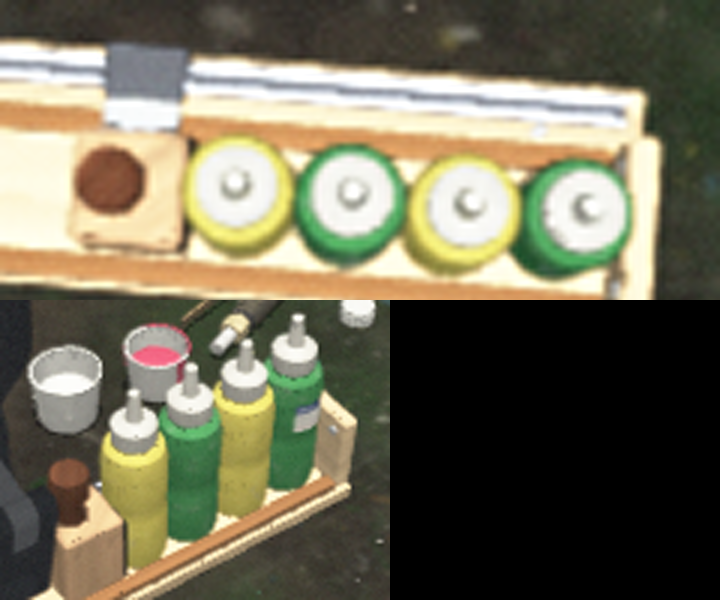

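```bash
python3 -c "
from workcell import bot
print(bot.finish_job(), bot.state()['time_s'])"
```

```text
the job is handed in; nothing more can be done
the job is handed in; nothing more can be done
```

The fallen green bottle is standing upright again between its two yellow neighbours, and the row is closed up against the end stop. I handed the job in at about 41 s.

- **Standing it up:** I lifted the bottle out and stood it on a clear patch of bench in front of the lane, because the gripper could not tilt it upright between its neighbours. I then picked it up from above and set it on the lane floor in its own place.
- **Closing the row:** I gripped the follower's knob and pushed gently. It stopped moving as the push force rose from about 5.5 N to 9.6 N, so I took the row to be against the stop. Then I let go and moved the arm clear.

**Last checks:**
- All four bottles are upright in the right order. Just before I let go, their centres were 41–43 mm apart, against a 42 mm diameter, so the row is snug. The final pictures show no gap at the follower or the end stop.
- The three pots, the half-painted lotus and the purple bottle look the same as in the first top picture.
- The one check that disagreed was the raw lotus. Its picture changed in brightness, which I put down to the arm's shadow. It looks to be in the same place, but I didn't measure it separately.

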